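# Load the cured coils into the coil test jig

### The job

Swing the contact rail of the test jig up and back out of the way, then take every wound coil off its post on the curing stand and press it straight down into a bay of the jig, any one, until both spring clips have snapped over its bottom flange and it sits fully home, brass terminals on the rail's side. When all the coils are in, swing the rail right down again over the terminals, then press the green start button and let go. Leave the other things on the bench alone.

Things in the scene. Friction and masses are not known exactly. Their poses are not given: they have to be found in the camera images.
- stand: Curing stand, fixed: aluminium plate 150 x 310 mm, top face at z = 14 mm, with four plain upright steel posts, 16 mm diameter with tapered tips, staggered, at x, y = (30, -112.5), (-30, -37.5), (30, 37.5), (-30, 112.5) mm in its frame, ending 58 mm above the plate. Origin: centre of its underside on the bench; z up.
- coil0_mid (a point): Wound coil on a bobbin, 40 mm high, 0.2 kg (four alike; an absent one reads None). This point: on its axis, 20 mm above its underside; z = coil's axis up, x = toward its terminals. Bottom flange 56 x 56 x 6 mm, winding 48 mm diameter, top flange 56 x 56 x 8 mm, 21.5 mm bore right through. Grip across the 56 mm along its y. Starts on the stand's plate, a post through its bore, yaw random.
- coil1_mid (a point): Wound coil on a bobbin, 40 mm high, 0.2 kg (four alike; an absent one reads None). This point: on its axis, 20 mm above its underside; z = coil's axis up, x = toward its terminals. Bottom flange 56 x 56 x 6 mm, winding 48 mm diameter, top flange 56 x 56 x 8 mm, 21.5 mm bore right through. Grip across the 56 mm along its y. Starts on the stand's plate, a post through its bore, yaw random.
- coil2_mid (a point): Wound coil on a bobbin, 40 mm high, 0.2 kg (four alike; an absent one reads None). This point: on its axis, 20 mm above its underside; z = coil's axis up, x = toward its terminals. Bottom flange 56 x 56 x 6 mm, winding 48 mm diameter, top flange 56 x 56 x 8 mm, 21.5 mm bore right through. Grip across the 56 mm along its y. Starts on the stand's plate, a post through its bore, yaw random.
- coil3_mid (a point): Wound coil on a bobbin, 40 mm high, 0.2 kg (four alike; an absent one reads None). This point: on its axis, 20 mm above its underside; z = coil's axis up, x = toward its terminals. Bottom flange 56 x 56 x 6 mm, winding 48 mm diameter, top flange 56 x 56 x 8 mm, 21.5 mm bore right through. Grip across the 56 mm along its y. Starts on the stand's plate, a post through its bore, yaw random.
- coil0_term (a point): The same coil's terminal ledge, with two brass tags: a block 36 mm wide, 8 mm thick that sticks out 15 mm past the top flange on the coil's +x side. This point: middle of the ledge, level with the coil's top face, 35 mm from its axis.
- coil1_term (a point): The same coil's terminal ledge, with two brass tags: a block 36 mm wide, 8 mm thick that sticks out 15 mm past the top flange on the coil's +x side. This point: middle of the ledge, level with the coil's top face, 35 mm from its axis.
- coil2_term (a point): The same coil's terminal ledge, with two brass tags: a block 36 mm wide, 8 mm thick that sticks out 15 mm past the top flange on the coil's +x side. This point: middle of the ledge, level with the coil's top face, 35 mm from its axis.
- coil3_term (a point): The same coil's terminal ledge, with two brass tags: a block 36 mm wide, 8 mm thick that sticks out 15 mm past the top flange on the coil's +x side. This point: middle of the ledge, level with the coil's top face, 35 mm from its axis.
- bay0 (a point): Bay of the fixed test jig (four, 88 mm apart in a row along the jig's y, bay0 at the -y end): centre of the flat seat, 30 mm above the bench, where a coil's underside rests when home, coil's x along the bay's x. x points to the hinged rail, away from the robot; z up. On its -x and +x sides stand bent leaf-spring clips; on its -y and +y sides low guides, 5 mm above the seat, 1.8 mm play each.
- bay1 (a point): Bay of the fixed test jig (four, 88 mm apart in a row along the jig's y, bay0 at the -y end): centre of the flat seat, 30 mm above the bench, where a coil's underside rests when home, coil's x along the bay's x. x points to the hinged rail, away from the robot; z up. On its -x and +x sides stand bent leaf-spring clips; on its -y and +y sides low guides, 5 mm above the seat, 1.8 mm play each.
- bay2 (a point): Bay of the fixed test jig (four, 88 mm apart in a row along the jig's y, bay0 at the -y end): centre of the flat seat, 30 mm above the bench, where a coil's underside rests when home, coil's x along the bay's x. x points to the hinged rail, away from the robot; z up. On its -x and +x sides stand bent leaf-spring clips; on its -y and +y sides low guides, 5 mm above the seat, 1.8 mm play each.
- bay3 (a point): Bay of the fixed test jig (four, 88 mm apart in a row along the jig's y, bay0 at the -y end): centre of the flat seat, 30 mm above the bench, where a coil's underside rests when home, coil's x along the bay's x. x points to the hinged rail, away from the robot; z up. On its -x and +x sides stand bent leaf-spring clips; on its -y and +y sides low guides, 5 mm above the seat, 1.8 mm play each.
- clip0_front (a joint): Leaf-spring clip, 22 mm wide, on the -x side of bay0 (all eight alike); lips rise to 23 mm above the seat. 0 = at rest; a coil's bottom flange pushed straight down meets it about 12 mm above home and bends it out 0.1 to 0.2 rad (10 to 20 N for the pair); some 5 mm above home its nose, 8.6 mm above the seat, snaps back 2.5 mm over the edge.
- rail (a joint): Hinged contact rail, a bar 350 mm long, 42 mm deep, 6 mm thick, along the far side of the bays, on a stiff hinge: it stays where it is left. 0 = closed: level, its contact pins 1 to 2 mm above the terminals of coils that are home (one not home blocks it). Grows as the rail swings up and back, to 2.0 rad (leaning back); starts shut or nearly. Loading needs it open by 1.4 rad or more.
- rail_pivot (a point): Point on the rail's hinge line (fixed to the jig, 77 mm above the bench, 70 mm beyond the bays' centre line along the bays' +x), abreast of the knob, midway between bay2 and bay3. The hinge line runs along the bays' y.
- rail_knob (a point): Top centre of the round black knob (22 mm diameter) on the rail. With the rail closed it points straight up, 30 mm on the robot's side of the hinge line and 33 mm above it; with the rail open it points away backward. Head 18 mm high on a 12 mm stem; it can be pinched along the bays' y, and it or the rail pushed either way with a few newtons.
- start (a joint): Spring button, travel 6 mm: 0 = released, 0.006 = fully pressed, about 5 N.
- start_top (a point): Top centre of the green start button (26 mm diameter) on the grey block at the left (+y) end of the jig; pressed straight down.
- carton: Bystander: small card box 90 x 68 x 58 mm.
- tape: Bystander: roll of black tape, 80 mm diameter, 24 mm high.
- spool: Bystander: spool of solder, 55 mm diameter, 38 mm high.
- oil_bottle: Bystander: small oil bottle, 42 mm diameter, 126 mm high.
There are look-alikes about, which are no part of the job. What is shaped like the part that bears coil1_mid but blue is not meant.

How it is judged:
By the outcome, as a careful person would: the job done as asked, in the order asked, and still so for the second after the job is handed in, with the robot touching nothing.
Of coil0, coil1, coil2, coil3 only 3 to 4 are there at a start; the rules pass over those that are not, and their reading is None.
At some moment in a run one of coil0, coil1, coil2, coil3 may be knocked a few centimetres aside while the robot is not near it.
Once in a run the grip may slacken for a moment while it holds something.
It also fails if it takes over 208 s, if anything falls off the work surface, if the arm or the gripper's body presses on something with over 40 N, if the wrist force passes 120 N, or if a joint passes its speed limit or range.

### The arm

A 7-joint arm with a two-finger parallel gripper is mounted at the origin on a cart in front of the work surface, level with it; the furniture and walls round the work are solid. World frame = base frame: x ahead of the robot, y to its left, z up, the work surface at z = 0. Lengths are in m, angles in rad, forces in N, time in s.
With the tool pointing down it reaches from about 0.4 to 0.85 m from the base axis. Payload 10.4 kg.
Tool frame: the origin (TCP) lies on the centre line of the jaws, within the pads' length; the fingertips stand 22 mm ahead of it and the grasp point (between the pads) lies 3 mm ahead of it; z points along the fingers, y is the direction in which the jaws open and shut (so a half turn about z gives the same grasp; the last joint's range is limited). The gripper opens to 85 mm and grips with 20 to 120 N. Pads are 22 mm wide; open, the fingers measure 114 mm over their backs; the gripper's body (76 mm by 85 mm) begins 54 mm behind the grasp point. The pads swing forward as they close: fully open they stand 13 mm farther back than shut.
Start: joints at [-1.334, 0.332, -0.065, 1.46, 0.022, 1.35, -0.088], TCP at [0.161, 0.604, 0.253] pointing down, gripper open.
Joint ranges: [-2.6, 2.6], [-0.5, 2.12], [-1.47, 1.34], [0.16, 2.42], [-1.27, 4.41], [0.06, 2.06], [-2.6, 2.6]. Speed limits (rad/s): [2.22, 2.22, 2.79, 2.79, 3.14, 3.14, 3.14].

### API

Orientations are given as a unit quaternion [x, y, z, w].
In Python, from workcell import manip gives the robot as it stands. The module is installed in compiled form; this text tells all that it offers.
- The arm moves only by the shell command python3 -m crank 'ROWS' [FORCE]. ROWS is JSON, a list of rows, each a list of 3 entries, a list of its own where there are three numbers: the opening, from -1 (shut) to 1 (fully open), then the shift along the tool's x, y, z normalised to -1 to 1, where 1 is 80 mm, then the turn, a rotation vector about the tool's x, y, z normalised to -1 to 1, where 1 is pi/4 rad. In form: [[jaw, [tx, ty, tz], [ax, ay, az]], ...]. A call has exactly 5 rows; each row shifts and turns the commanded pose from where the row before left it, along the tool's axes as they then stand; what a row does not reach is not made up. A row lasts 1/10 s, in which the tool goes at most 50 mm and 8.59 degrees, less where a joint would pass 70% of its speed; a pose out of reach is approached as far as the arm can. A call with a number of a shift or a turn outside -1 to 1 is refused whole. A call with a gripper value outside its range is refused whole. The fingers move at their own pace and stop on an object; FORCE is the grip in N (left out, the last holds). Time passes only in rows, so rows that do not move let the fingers close, or fill a call up. It gives the time, the measured TCP pose, the force and the opening at its end, in the units of the state.
- manip.get_obs(): the state, without advancing time (a new reading comes with each control period).
- manip.camera(name): name is "side" or "top" or "wrist"; returns the picture (384x512x3 uint8, blue, green, red); there is no depth.
- manip.camera_info(name): a dict with "K" (3x3 intrinsics, pixels), "camera_from_world" (4x4, takes a point from world to camera coordinates); the wrist camera has in their place "mount" (4x4, takes a point from camera to tool coordinates, whose origin is the TCP and whose axes are the flange's). Camera axes: x right, y down, z forward; pixel columns grow to the right and rows downward; lengths in m; the calibration is good to about 2 mm. A picture is of the moment at which its call begins: read the wrist's pose just before it. camera_info takes no time and is no camera call.
- manip.hand_in(): hands the job in, once; it reports no verdict.
The state is a dict: "clock": time; "joint_pos": joint angles; "joint_velocities": joint speeds; "tau": joint torques, N m; "position": TCP position; "ee_rot": TCP orientation; "ft_force": force on the tool from outside, world axes, zero at the start; "torque": the same for the moment, N m; "grip_width": opening from 0.0 (shut) to 1.0 (fully open).
Only numpy, scipy, OpenCV 4.12 (cv2) and the standard library are available. Lean on these libraries where they do the work, as an engineer would, in place of code of your own. Each camera call takes 0.05 s, during which the arm holds its last target.

## Working session

There is one attempt and no reset: what is moved stays moved. The work goes in short steps, Python scripts to look and compute and a shell command to move; the robot and the scene stay as the last step left them, time stands still between calls to the robot, and variables do not carry over. Pictures are saved under pics/ and viewed, and the job is handed in when it is done.

```bash
ls; mkdir -p pics; python3 - <<'E'
from workcell import manip
import cv2, numpy as np
np.set_printoptions(precision=4,suppress=True)
o=manip.get_obs(); print(o)
for n in ["side","top","wrist"]:
    i=manip.camera_info(n); print(n,i)
    cv2.imwrite(f"pics/{n}0.png",manip.camera(n))
E
```

```text
pics
{'clock': 0.0, 'joint_pos': array([-1.3336,  0.3328, -0.0647,  1.461 ,  0.0216,  1.3499, -0.0885]), 'joint_velocities': array([ 0.0003,  0.0004, -0.0003, -0.0006, -0.0001, -0.0003, -0.0009]), 'tau': array([  0.0004, -62.544 ,   0.0499, -39.1627,   0.0163,   0.0098,
         0.    ]), 'position': array([0.1604, 0.6037, 0.2525]), 'ee_rot': array([ 0.1295,  0.9916, -0.0007, -0.0001]), 'ft_force': array([ 0.6476,  0.6297, -0.7044]), 'torque': array([ 0.06  , -0.0028,  0.0126]), 'grip_width': 1.0006546237862195}
side {'K': array([[471.5409,   0.    , 259.9283],
       [  0.    , 471.5409, 193.5898],
       [  0.    ,   0.    ,   1.    ]]), 'camera_from_world': array([[ 0.9814, -0.1906,  0.0242, -0.5097],
       [-0.0698, -0.471 , -0.8794,  0.2107],
       [ 0.179 ,  0.8613, -0.4755,  1.4768],
       [ 0.    ,  0.    ,  0.    ,  1.    ]])}
top {'K': array([[395.9779,   0.    , 251.3222],
       [  0.    , 395.9779, 199.4014],
       [  0.    ,   0.    ,   1.    ]]), 'camera_from_world': array([[-0.3405, -0.9402,  0.0031,  0.3687],
       [-0.8791,  0.3172, -0.3557,  0.4645],
       [ 0.3335, -0.1238, -0.9346,  1.8028],
       [ 0.    ,  0.    ,  0.    ,  1.    ]])}
wrist {'K': array([[325.2153,   0.    , 259.8928],
       [  0.    , 325.2153, 187.9351],
       [  0.    ,   0.    ,   1.    ]]), 'mount': array([[-0.0003, -0.9622, -0.2723,  0.07  ],
       [ 1.    , -0.    , -0.001 ,  0.0011],
       [ 0.001 , -0.2723,  0.9622, -0.1209],
       [ 0.    ,  0.    ,  0.    ,  1.    ]])}
```

View pics/side0.png

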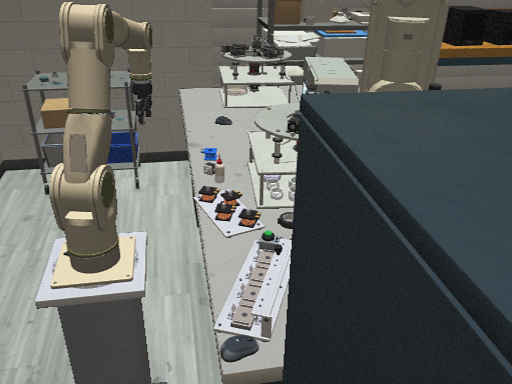

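View pics/top0.png

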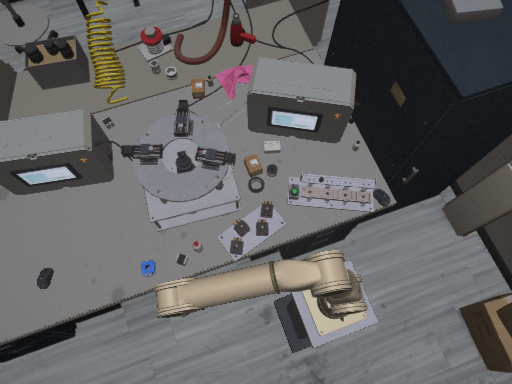

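View pics/wrist0.png

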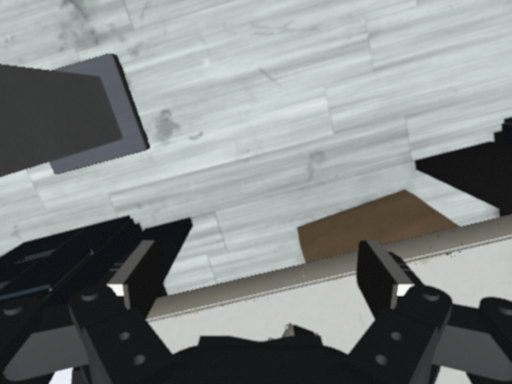

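```bash
cat > h.py <<'E'
from workcell import manip
import cv2, numpy as np
from scipy.spatial.transform import Rotation as R
np.set_printoptions(precision=4,suppress=True)
def tool():
    o=manip.get_obs(); T=np.eye(4); T[:3,:3]=R.from_quat(o['ee_rot']).as_matrix(); T[:3,3]=o['position']; return T
def cam(n):
    i=manip.camera_info(n)
    return np.array(i['K']), (np.linalg.inv(tool()@np.array(i['mount'])) if n=='wrist' else np.array(i['camera_from_world']))
def snap(n,name=None):
    K,C=cam(n); im=np.array(manip.camera(n))
    if name:
        cv2.imwrite(f'pics/{name}.png',im); np.savez(f'pics/{name}.npz',K=K,C=C)
    return im,K,C
def load(name):
    d=np.load(f'pics/{name}.npz'); return cv2.imread(f'pics/{name}.png'),d['K'],d['C']
def ray(K,C,uv):
    W=np.linalg.inv(C); d=W[:3,:3]@np.linalg.inv(K)@np.array([uv[0],uv[1],1.]); return W[:3,3],d
def onz(K,C,uv,z):
    p,d=ray(K,C,uv); return p+d*(z-p[2])/d[2]
def proj(K,C,P):
    q=C[:3,:3]@np.asarray(P,float)+C[:3,3]; q=K@q; return q[:2]/q[2]
def tri(*obs):
    A=np.zeros((3,3));b=np.zeros(3)
    for K,C,uv in obs:
        p,d=ray(K,C,uv); d=d/np.linalg.norm(d); M=np.eye(3)-np.outer(d,d); A+=M;b+=M@p
    X=np.linalg.solve(A,b); return X,[proj(K,C,X)-uv for K,C,uv in obs]
def down(yaw):
    # tool pointing down, tool x axis at world angle yaw
    c,s=np.cos(yaw),np.sin(yaw); return np.array([[c,s,0],[s,-c,0],[0,0,-1.]])
def plan(P,yaw=None,Rm=None,half=True):
    """total shift (units of 80mm, tool axes now) and turn (units pi/4, tool)"""
    T=tool(); d=T[:3,:3].T@(np.asarray(P,float)-T[:3,3])
    out=d/0.08; t=np.zeros(3)
    if yaw is not None: Rm=down(yaw)
    if Rm is not None:
        t=R.from_matrix(T[:3,:3].T@Rm).as_rotvec()
    print('at',T[:3,3],'yaw',np.degrees(np.arctan2(T[1,0],T[0,0])).round(2),'shift units',out,'rows',np.abs(np.linalg.norm(out)/0.6).round(1),'turn units',t/(np.pi/4),'rows',(np.linalg.norm(t)/np.radians(8.5)).round(1))
def st():
    o=manip.get_obs(); T=tool(); print('t',round(o['clock'],2),'pos',T[:3,3],'yaw',np.degrees(np.arctan2(T[1,0],T[0,0])).round(2),'tilt',T[:3,2],'F',o['ft_force'],'grip',round(o['grip_width'],3),'q',o['joint_pos'])
E
python3 - <<'E'
from h import *
im=cv2.imread('pics/top0.png'); K,C=cam('top')
for n,uv,z in [('stand c',(252,232),.014),('jig bayL',(309,192),.03),('bayR',(365,196),.03),('button',(294,190),.06),('jig L-far corner',(303,176),.03),('jig R near',(373,210),0.01),('coil',(242,228),.05),('coil',(267,210),.05),('coil',(262,228),.05),('coil',(236,246),.05),('blue',(148,268),.04)]:
    print(n,onz(K,C,uv,z))
crop=im[140:290,130:400]; cv2.imwrite('pics/topc.png',cv2.resize(crop,None,fx=2.9,fy=2.9,interpolation=cv2.INTER_CUBIC))
s=cv2.imread('pics/side0.png')[140:340,190:310]; cv2.imwrite('pics/sidec.png',cv2.resize(s,None,fx=3,fy=3,interpolation=cv2.INTER_CUBIC))
E
```

```text
stand c [0.4287 0.2335 0.014 ]
jig bayL [ 0.5217 -0.1005  0.03  ]
bayR [ 0.4082 -0.3523  0.03  ]
button [ 0.5465 -0.027   0.06  ]
jig L-far corner [ 0.6119 -0.1058  0.03  ]
jig R near [ 0.333  -0.3656  0.01  ]
coil [0.4535 0.275  0.05  ]
coil [0.4977 0.1319 0.05  ]
coil [0.4213 0.186  0.05  ]
coil [0.3807 0.3303 0.05  ]
blue [0.4226 0.7428 0.04  ]
```

View pics/topc.png

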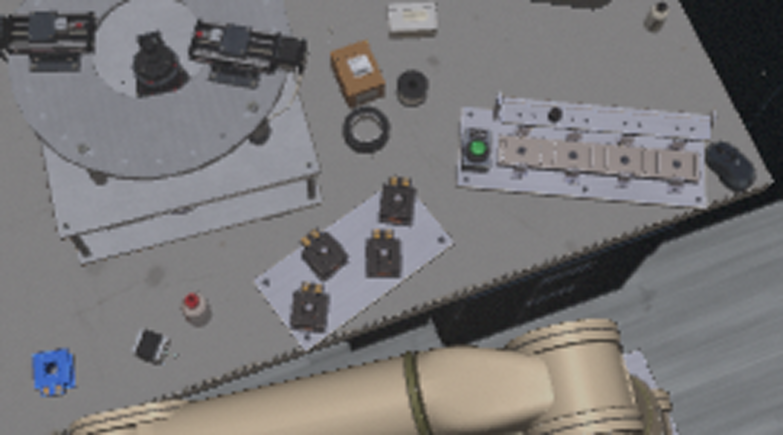

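View pics/sidec.png

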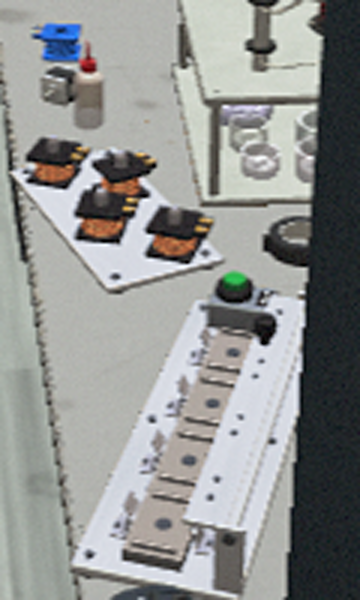

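```bash
python3 - <<'E'
from h import *
plan([0.43,0.23,0.26],np.radians(165))
E
```

```text
at [0.1605 0.6038 0.2527] yaw 165.12 shift units [-4.456  -3.6503 -0.0871] rows 9.6 turn units [-0.0014  0.0001  0.0026] rows 0.0
```

```bash
python3 -m crank '[[1,[-0.44,-0.36,0],[0,0,0]],[1,[-0.44,-0.36,0],[0,0,0]],[1,[-0.44,-0.36,0],[0,0,0]],[1,[-0.44,-0.36,0],[0,0,0]],[1,[-0.44,-0.36,0],[0,0,0]]]'
python3 -m crank '[[1,[-0.45,-0.37,0],[0,0,0]],[1,[-0.45,-0.37,0],[0,0,0]],[1,[-0.45,-0.37,0],[0,0,0]],[1,[-0.45,-0.37,0],[0,0,0]],[1,[-0.45,-0.37,0],[0,0,0]]]'
python3 - <<'E'
from h import *
st(); plan([0.43,0.23,0.26],np.radians(165))
snap('wrist','w1')
E
```

```text
clock: 0.65
position: [0.2945, 0.4179, 0.2532]
ee_rot: [0.13, 0.992, 0.0, -0.0]
ft_force: [-0.3, 0.6, 0.1]
grip_width: 0.999
clock: 1.15
position: [0.4303, 0.2286, 0.2534]
ee_rot: [0.129, 0.992, 0.0, 0.0]
ft_force: [-0.1, 1.6, -0.3]
grip_width: 1.0
t 1.15 pos [0.4303 0.2286 0.2534] yaw 165.12 tilt [ 0.0001  0.0004 -1.    ] F [-0.1263  1.6362 -0.2964] grip 1.0 q [-0.8464  0.0176  0.2691  1.8273 -0.0051  1.297   0.7352]
at [0.4303 0.2286 0.2534] yaw 165.12 shift units [ 0.0081  0.0161 -0.0829] rows 0.1 turn units [0.0005 0.     0.0027] rows 0.0
```

View pics/w1.png

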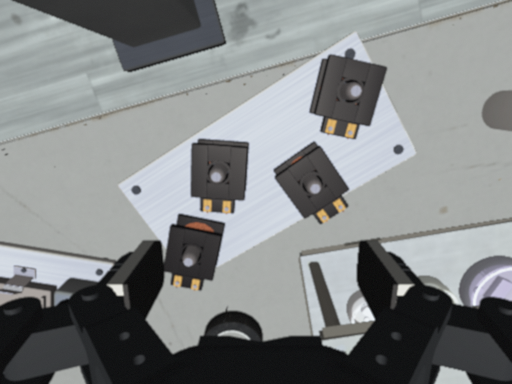

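```bash
python3 - <<'E'
from h import *
plan([0.46,-0.21,0.28],np.radians(155.7))
E
```

```text
at [0.4347 0.2213 0.2535] yaw 164.61 shift units [-1.7361 -5.1144 -0.3202] rows 9.0 turn units [-0.0014  0.0031  0.198 ] rows 1.0
```

```bash
python3 -m crank '[[1,[-0.18,-0.52,-0.03],[0,0,0]],[1,[-0.18,-0.52,-0.03],[0,0,0]],[1,[-0.18,-0.52,-0.03],[0,0,0]],[1,[-0.18,-0.52,-0.03],[0,0,0]],[1,[-0.18,-0.52,-0.03],[0,0,0]]]'
python3 -m crank '[[1,[-0.18,-0.52,-0.03],[0,0,0]],[1,[-0.18,-0.52,-0.03],[0,0,0]],[1,[-0.18,-0.52,-0.03],[0,0,0]],[1,[-0.18,-0.52,-0.03],[0,0,0]],[1,[-0.12,-0.43,-0.03],[0,0,0.1]]]'
python3 -m crank '[[1,[0,0,0],[0,0,0.1]],[1,[0,0,0],[0,0,0]],[1,[0,0,0],[0,0,0]],[1,[0,0,0],[0,0,0]],[1,[0,0,0],[0,0,0]]]'
python3 - <<'E'
from h import *
st()
snap('wrist','w2')
E
```

```text
clock: 1.7
position: [0.4454, 0.0093, 0.2654]
ee_rot: [0.13, 0.992, 0.0, 0.0]
ft_force: [1.1, -0.3, 0.3]
grip_width: 1.0
clock: 2.2
position: [0.4588, -0.2027, 0.2775]
ee_rot: [0.169, 0.986, -0.0, 0.0]
ft_force: [0.1, 0.4, 0.1]
grip_width: 0.997
clock: 2.7
position: [0.4593, -0.1997, 0.2772]
ee_rot: [0.206, 0.979, 0.0, -0.0]
ft_force: [-0.0, 0.0, -0.3]
grip_width: 1.005
t 2.7 pos [ 0.4593 -0.1997  0.2772] yaw 156.26 tilt [ 0.      0.0004 -1.    ] F [-0.0218  0.005  -0.2523] grip 1.005 q [-0.4396  0.0203  0.7811  1.7801 -0.015   1.3472  1.5012]
```

View pics/w2.png

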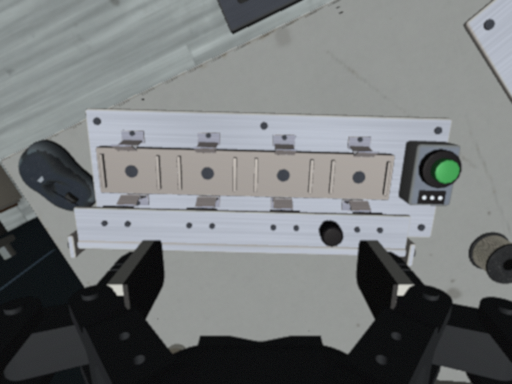

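```bash
cat > m.py <<'E'
from h import *
def blobs(im,lo,hi,roi,amin=40,amax=1e6):
    x0,y0,x1,y1=roi; m=cv2.inRange(im[y0:y1,x0:x1],np.array(lo),np.array(hi))
    n,l,s,c=cv2.connectedComponentsWithStats(m)
    return [(c[i]+[x0,y0],s[i,4],s[i,2:4]) for i in range(1,n) if amin<s[i,4]<amax]
E
python3 - <<'E'
from m import *
im,K,C=load('w2')
P=[]
for c,a,s in sorted(blobs(im,(0,0,0),(75,75,75),(100,155,392,195),40,300),key=lambda t:t[0][0]):
    p=onz(K,C,c,.03); P.append(p); print(c,a,s,p)
P=np.array(P)
if len(P)==4:
    print(np.diff(P,axis=0),np.linalg.norm(np.diff(P,axis=0),axis=1)); d=P[3]-P[0]; print('jig y yaw',np.degrees(np.arctan2(d[1],d[0])),P.mean(0))
for c,a,s in blobs(im,(0,0,0),(60,60,60),(310,215,350,250)): print('knob',c,a,s,[onz(K,C,c,z) for z in (.11,.1)])
hsv=cv2.cvtColor(im,cv2.COLOR_BGR2HSV)
for c,a,s in blobs(hsv,(45,120,60),(80,255,255),(400,130,480,210)): print('btn',c,a,s,[onz(K,C,c,z) for z in (.06,.08)])
cv2.imwrite('pics/w2c.png',cv2.resize(im[95:265,60:480],None,fx=1.9,fy=1.9,interpolation=cv2.INTER_CUBIC))
E
```

```text
[281.9091 175.2273] 44 [7 9] [ 0.4869 -0.1831  0.03  ]
knob [330.4845 232.9642] 419 [22 25] [array([ 0.5382, -0.1598,  0.11  ]), array([ 0.5432, -0.1594,  0.1   ])]
btn [446.5165 171.0288] 486 [26 25] [array([ 0.5458, -0.02  ,  0.06  ]), array([ 0.5369, -0.0289,  0.08  ])]
```

View pics/w2c.png

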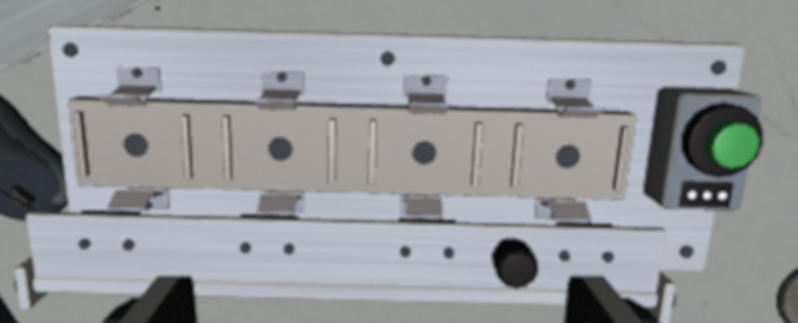

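```bash
python3 - <<'E'
from m import *
im,K,C=load('w2')
P=[]
for c,a,s in sorted(blobs(im,(0,0,0),(110,110,110),(100,155,392,192),80,300),key=lambda t:t[0][0]):
    if max(s)>18: continue
    p=onz(K,C,c,.03); P.append(p); print(c,a,s,p)
P=np.array(P)
if len(P)==4:
    print(np.linalg.norm(np.diff(P,axis=0),axis=1)); d=P[3]-P[0]; y=np.arctan2(d[1],d[0]);print('jig y yaw',np.degrees(y),P.mean(0))
    jx=np.array([np.sin(y),-np.cos(y)]);jy=np.array([np.cos(y),np.sin(y)]);c=P.mean(0)[:2]
    K2=np.r_[c+jy*.088+jx*.04,.11]; print('expected knob',K2,proj(K,C,K2)); print('pivot',c+jy*.088+jx*.07)
    for uv in [(331,233)]:
        for z in (.11,.1):
            p=onz(K,C,uv,z)[:2]-c; print('knob jig',p@jx,p@jy)
E
```

```text
[131.0263 170.8684] 114 [13 11] [ 0.4116 -0.3413  0.03  ]
[207.0965 172.9123] 114 [13 12] [ 0.4494 -0.2616  0.03  ]
[282.7636 174.9273] 110 [12 11] [ 0.487  -0.1821  0.03  ]
[358.4505 176.982 ] 111 [12 11] [ 0.5248 -0.1023  0.03  ]
[0.0881 0.088  0.0883]
jig y yaw 64.66623704592902 [ 0.4682 -0.2218  0.03  ]
expected knob [ 0.542  -0.1594  0.11  ] [332.1987 236.1291]
pivot [ 0.5691 -0.1722]
knob jig 0.03678575804064775 0.08656581060504213
knob jig 0.04110654195636918 0.08904329946366488
```

```bash
python3 - <<'E'
from h import *
plan([0.541,-0.159,0.15],np.radians(154.67))
E
```

```text
at [ 0.4592 -0.1998  0.2773] yaw 156.23 shift units [-0.7298  0.878   1.591 ] rows 3.3 turn units [ 0.0004 -0.0001  0.0347] rows 0.2
```

```bash
python3 -m crank '[[0,[-0.37,0.44,0],[0,0,0]],[0,[-0.36,0.44,0],[0,0,0]],[0,[0,0,0.55],[0,0,0.035]],[0,[0,0,0.54],[0,0,0]],[0,[0,0,0.5],[0,0,0]]]'
python3 -m crank '[[0,[0,0,0],[0,0,0]],[0,[0,0,0],[0,0,0]],[0,[0,0,0],[0,0,0]],[0,[0,0,0],[0,0,0]],[0,[0,0,0],[0,0,0]]]'
python3 - <<'E'
from h import *
st(); plan([0.541,-0.159,0.11],np.radians(154.67))
snap('wrist','w3')
E
```

```text
clock: 3.25
position: [0.541, -0.159, 0.1482]
ee_rot: [0.22, 0.976, -0.0, -0.0]
ft_force: [0.3, 0.1, 0.0]
grip_width: 0.506
clock: 3.75
position: [0.5418, -0.1598, 0.1516]
ee_rot: [0.22, 0.975, 0.0, 0.001]
ft_force: [-0.4, 0.4, -0.1]
grip_width: 0.497
t 3.75 pos [ 0.5418 -0.1598  0.1516] yaw 154.55 tilt [ 0.0024  0.0002 -1.    ] F [-0.3963  0.4215 -0.1453] grip 0.497 q [-0.4056  0.3343  0.7341  1.7836 -0.2483  1.1157  1.5374]
at [ 0.5418 -0.1598  0.1516] yaw 154.55 shift units [0.0141 0.0046 0.5197] rows 0.9 turn units [ 0.0016  0.0027 -0.0027] rows 0.0
```

View pics/w3.png

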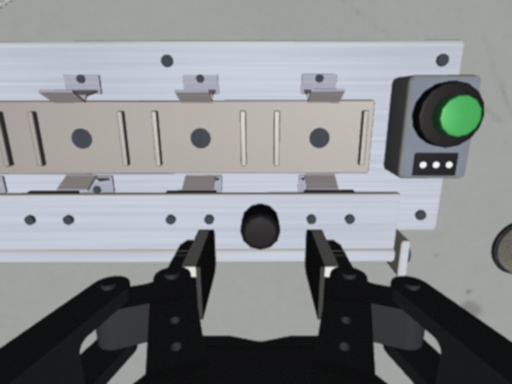

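```bash
python3 -m crank '[[0,[0.01,0,0.26],[0,0,0]],[0,[0,0,0.26],[0,0,0]],[-0.6,[0,0,0],[0,0,0]],[-0.6,[0,0,0],[0,0,0]],[-0.6,[0,0,0],[0,0,0]]]' 25
python3 -m crank '[[-0.6,[0,0,0],[0,0,0]],[-0.6,[0,0,0],[0,0,0]],[-0.6,[0,0,0],[0,0,0]],[-0.6,[0,0,0],[0,0,0]],[-0.6,[0,0,0],[0,0,0]]]' 25
python3 - <<'E'
from m import *
st()
u=[]
for n,r in (('w2',(400,130,480,210)),('w3',(400,60,500,170))):
    im,K,C=load(n); hsv=cv2.cvtColor(im,cv2.COLOR_BGR2HSV)
    b=max(blobs(hsv,(45,120,60),(80,255,255),r),key=lambda t:t[1]); u.append((K,C,b[0])); print(b)
print(tri(*u))
P=[]
im,K,C=load('w3')
for c,a,s in sorted(blobs(im,(0,0,0),(110,110,110),(60,120,360,160),80,600),key=lambda t:t[0][0]):
    print(c,a,s,onz(K,C,c,.03))
E
```

```text
clock: 4.3
position: [0.5404, -0.1592, 0.1091]
ee_rot: [0.22, 0.975, 0.0, 0.0]
ft_force: [0.6, 2.6, -5.7]
grip_width: 0.242
clock: 4.8
position: [0.5404, -0.1592, 0.1089]
ee_rot: [0.22, 0.975, 0.0, 0.0]
ft_force: [-2.2, 3.8, 2.7]
grip_width: 0.241
t 4.8 pos [ 0.5404 -0.1592  0.1089] yaw 154.55 tilt [ 0.0003  0.0005 -1.    ] F [-2.2413  3.8061  2.6502] grip 0.241 q [-0.3826  0.3881  0.7111  1.8231 -0.2917  1.0371  1.5687]
(array([446.5165, 171.0288]), np.int32(486), array([26, 25], dtype=int32))
(array([459.9467, 115.3859]), np.int32(1407), array([44, 42], dtype=int32))
(array([ 0.5414, -0.0243,  0.0702]), [array([0.2055, 0.0339]), array([-0.357 , -0.0246])])
[ 81.3013 138.0629] 302 [20 19] [ 0.4492 -0.2617  0.03  ]
[125.7157 139.3922] 102 [ 7 40] [ 0.4642 -0.2324  0.03  ]
[200.1632 137.8819] 288 [19 19] [ 0.487 -0.182  0.03 ]
[318.9682 137.4912] 283 [19 20] [ 0.5247 -0.1022  0.03  ]
```

```bash
python3 - <<'E'
from h import *
a0=np.arctan2(29,-30);r=np.hypot(29,30)
th=np.linspace(0,1.8,11); p=np.c_[r*np.cos(a0-th),r*np.sin(a0-th)]
d=np.diff(p,axis=0)/80; print(np.c_[-d[:,0],-d[:,1]].round(3), p[-1])
E
```

```text
[[-0.071 -0.061]
 [-0.081 -0.048]
 [-0.088 -0.032]
 [-0.092 -0.016]
 [-0.094  0.001]
 [-0.092  0.017]
 [-0.087  0.034]
 [-0.08   0.049]
 [-0.07   0.062]
 [-0.058  0.074]] [35.0576 22.6266]
```

```bash
python3 -m crank '[[-1,[-0.071,0,-0.061],[0,0,0]],[-1,[-0.081,0,-0.048],[0,0,0]],[-1,[-0.088,0,-0.032],[0,0,0]],[-1,[-0.092,0,-0.016],[0,0,0]],[-1,[-0.094,0,0.001],[0,0,0]]]' 30
python3 - <<'E'
from h import *
st(); snap('wrist','w4')
E
```

```text
clock: 5.3
position: [0.5708, -0.1735, 0.1213]
ee_rot: [0.22, 0.975, 0.001, -0.001]
ft_force: [-5.9, 5.0, 5.2]
grip_width: 0.241
t 5.3 pos [ 0.5708 -0.1735  0.1213] yaw 154.55 tilt [-0.0014  0.0016 -1.    ] F [-5.9466  5.0253  5.242 ] grip 0.241 q [-0.3366  0.448   0.7023  1.722  -0.322   1.0917  1.5948]
```

View pics/w4.png

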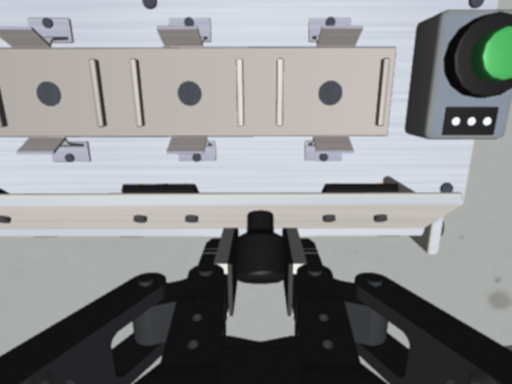

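Working: the rail is tilting up, knob held between the pads at (262,255). Continue.

```bash
python3 -m crank '[[-1,[-0.092,0,0.017],[0,0,0]],[-1,[-0.087,0,0.034],[0,0,0]],[-1,[-0.08,0,0.049],[0,0,0]],[-1,[-0.07,0,0.062],[0,0,0]],[-1,[-0.058,0,0.074],[0,0,0]]]' 30
python3 -m crank '[[-1,[0,0,0],[0,0,0]],[-1,[0,0,0],[0,0,0]],[-1,[0,0,0],[0,0,0]],[-1,[0,0,0],[0,0,0]],[-1,[0,0,0],[0,0,0]]]' 30
python3 - <<'E'
from h import *
st(); snap('wrist','w5')
E
```

```text
clock: 5.85
position: [0.6007, -0.1877, 0.1035]
ee_rot: [0.22, 0.975, 0.0, 0.002]
ft_force: [0.2, 3.3, 7.9]
grip_width: 0.243
clock: 6.35
position: [0.6007, -0.1877, 0.1034]
ee_rot: [0.22, 0.975, -0.0, 0.002]
ft_force: [5.5, 1.0, 3.2]
grip_width: 0.242
t 6.35 pos [ 0.6007 -0.1877  0.1034] yaw 154.56 tilt [ 0.0042 -0.0011 -1.    ] F [5.5011 1.0351 3.1854] grip 0.242 q [-0.2816  0.5351  0.6773  1.6492 -0.3701  1.0847  1.6282]
```

View pics/w5.png

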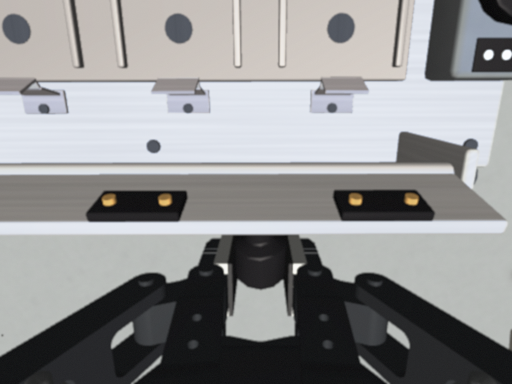

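```bash
python3 -m crank '[[0,[0,0,0],[0,0,0]],[0,[0,0,0],[0,0,0]],[0,[0,0,-0.5],[0,0,0]],[0,[0,0,-0.6],[0,0,0]],[0,[0,0,-0.6],[0,0,0]]]'
python3 - <<'E'
from m import *
st()
im,K,C=load('w1'); hsv=cv2.cvtColor(im,cv2.COLOR_BGR2HSV)
for c,a,s in blobs(hsv,(12,90,120),(30,255,255),(100,30,420,300),10): print('tag',c,a,s,onz(K,C,c,.054))
for u in [(354,90),(314,187),(217,174),(190,260)]: print(u,onz(K,C,u,.070))
E
```

```text
clock: 6.9
position: [0.598, -0.1877, 0.2391]
ee_rot: [0.221, 0.975, -0.0, -0.001]
ft_force: [1.1, 0.5, 0.6]
grip_width: 0.501
t 6.9 pos [ 0.598  -0.1877  0.2391] yaw 154.48 tilt [-0.0021 -0.0002 -1.    ] F [1.066  0.4972 0.6292] grip 0.501 q [-0.3265  0.4098  0.7415  1.5086 -0.2796  1.3341  1.5654]
tag [330.5929 125.4867] 113 [12 15] [0.4072 0.3066 0.054 ]
tag [350.4425 129.5929] 113 [12 15] [0.416  0.3245 0.054 ]
tag [207.0114 204.1477] 88 [ 9 13] [0.4532 0.1666 0.054 ]
tag [338.4651 204.3953] 86 [13 14] [0.4886 0.2984 0.054 ]
tag [226.1605 205.7037] 81 [ 9 12] [0.46   0.1853 0.054 ]
tag [322.1059 214.8235] 85 [12 14] [0.4955 0.2796 0.054 ]
tag [177.2687 279.6119] 67 [ 9 11] [0.5292 0.108  0.054 ]
tag [195.2113 283.2817] 71 [ 9 11] [0.5388 0.1259 0.054 ]
(354, 90) [0.3796 0.3302 0.07  ]
(314, 187) [0.4587 0.2763 0.07  ]
(217, 174) [0.422 0.189 0.07 ]
(190, 260) [0.5025 0.1352 0.07  ]
```

```bash
python3 - <<'E'
from h import *
plan([0.5025,0.135,0.2],np.radians(150))
E
```

```text
at [ 0.598  -0.1877  0.2391] yaw 154.48 shift units [2.8137 3.1264 0.4903] rows 7.1 turn units [-0.0014 -0.0023  0.0996] rows 0.5
```

```bash
python3 -m crank '[[0.6,[0.35,0.39,0],[0,0,0]],[0.6,[0.35,0.39,0],[0,0,0]],[0.6,[0.35,0.39,0],[0,0,0]],[0.6,[0.35,0.39,0],[0,0,0]],[0.6,[0.35,0.39,0],[0,0,0]]]'
python3 -m crank '[[0.6,[0.35,0.39,0.1],[0,0,0]],[0.6,[0.35,0.39,0.2],[0,0,0]],[0.6,[0.35,0.39,0.2],[0,0,0]],[0.6,[0,0,0],[0,0,0.1]],[0.6,[0,0,0],[0,0,0]]]'
python3 - <<'E'
from h import *
import time
st(); snap('wrist','w6')
E
```

```text
clock: 7.4
position: [0.5385, 0.0148, 0.2378]
ee_rot: [0.221, 0.975, -0.0, -0.0]
ft_force: [0.9, 0.2, -0.0]
grip_width: 0.798
clock: 7.9
position: [0.5032, 0.1348, 0.1974]
ee_rot: [0.258, 0.966, -0.001, -0.001]
ft_force: [0.4, -0.4, -0.5]
grip_width: 0.802
t 7.9 pos [0.5032 0.1348 0.1974] yaw 150.07 tilt [-0.0014 -0.0009 -1.    ] F [ 0.406  -0.3705 -0.5436] grip 0.802 q [-0.8877  0.1495  0.5917  1.8355 -0.0892  1.1848  0.7811]
```

View pics/w6.png

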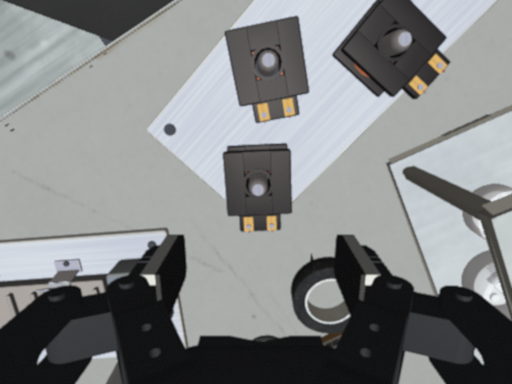

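```bash
python3 - <<'E'
from m import *
im,K,C=load('w6')
print(proj(K,C,[.5032,.1348,.054]))
cv2.imwrite('pics/w6c.png',cv2.resize(im[130:245,205:310],None,fx=5,fy=5,interpolation=cv2.INTER_CUBIC))
hsv=cv2.cvtColor(im,cv2.COLOR_BGR2HSV)
for c,a,s in blobs(hsv,(12,90,120),(30,255,255),(200,0,460,240),10): print('tag',c,a,s,onz(K,C,c,.054))
print(im[175,225:295:4].tolist()); print(im[140:225:4,270].tolist())
E
```

```text
[259.4909 182.7562]
tag [436.5355  62.7486] 183 [19 20] [0.4885 0.2988 0.054 ]
tag [417.3275  84.3041] 171 [19 20] [0.4958 0.2801 0.054 ]
tag [288.0926 106.0617] 162 [13 18] [0.4602 0.1856 0.054 ]
tag [263.075  111.0187] 160 [14 18] [0.4537 0.1666 0.054 ]
tag [248.2373 222.7373] 118 [11 14] [0.5295 0.1083 0.054 ]
tag [271.281  221.8264] 121 [11 15] [0.5388 0.1261 0.054 ]
[[88, 84, 84], [72, 72, 75], [74, 75, 77], [75, 76, 78], [78, 79, 82], [48, 48, 50], [77, 75, 77], [68, 68, 70], [68, 68, 71], [66, 66, 69], [64, 65, 67], [70, 71, 73], [77, 78, 81], [77, 78, 80], [76, 77, 79], [75, 76, 78], [65, 65, 68], [221, 209, 202]]
[[223, 212, 205], [96, 91, 89], [70, 70, 73], [77, 78, 80], [72, 73, 76], [70, 70, 73], [71, 71, 74], [68, 69, 71], [47, 54, 77], [70, 71, 73], [62, 62, 64], [45, 46, 48], [66, 67, 69], [62, 62, 64], [59, 59, 61], [68, 68, 70], [65, 66, 67], [63, 62, 65], [59, 59, 61], [87, 140, 172], [104, 176, 216], [154, 154, 163]]
```

View pics/w6c.png

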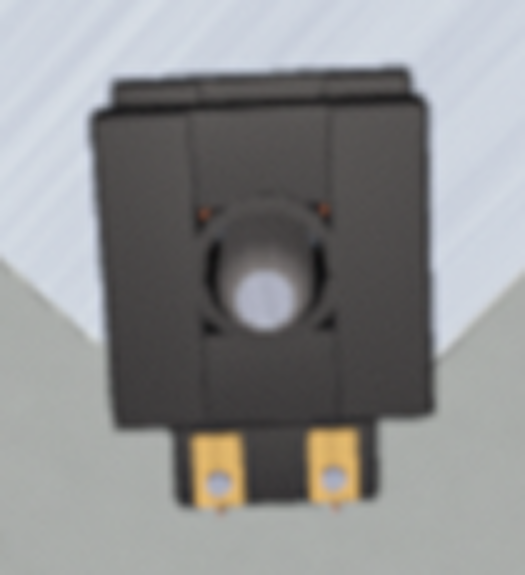

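```bash
cat >> m.py <<'E'
def quad(K,C,corners,z=.054):
    """corners TL,TR,BR,BL of top flange (pixels), terminals at image bottom"""
    P=np.array([onz(K,C,c,z)[:2] for c in corners]); c=P.mean(0)
    TL,TR,BR,BL=P; v=(BL-TL)+(BR-TR); w=(TR-TL)+(BR-BL); 
    y1=np.degrees(np.arctan2(v[1],v[0])); y2=np.degrees(np.arctan2(w[1],w[0]))-90
    print('centre',c,'sizes',[np.linalg.norm(a-b).round(4) for a,b in ((TL,TR),(TR,BR),(BR,BL),(BL,TL))],'term yaw from sides',round(y1,2),'from edges',round(y2,2))
    return c,y1,y2
E
python3 - <<'E'
from m import *
im,K,C=load('w6')
c,y1,y2=quad(K,C,[(224.2,153.4),(290.4,149.6),(291.6,212.4),(227.6,215.6)])
t=(onz(K,C,(248.24,222.74),.054)+onz(K,C,(271.28,221.83),.054))[:2]/2
d=t-c; print('tags',t,np.linalg.norm(d),np.degrees(np.arctan2(d[1],d[0])))
print('post',onz(K,C,(258,189.6),.072))
E
```

```text
centre [0.5034 0.1337] sizes [np.float64(0.0543), np.float64(0.0545), np.float64(0.0554), np.float64(0.0543)] term yaw from sides -27.98 from edges -26.73
tags [0.5342 0.1172] 0.034891099029207735 -28.114788999812657
post [0.5033 0.1334 0.072 ]
```

```bash
python3 - <<'E'
from h import *
plan([0.5034,0.1336,0.05],np.radians(152.1))
E
```

```text
at [0.5039 0.1337 0.1979] yaw 150.1 shift units [ 0.0048 -0.0028  1.849 ] rows 3.1 turn units [-0.0011 -0.0001 -0.0444] rows 0.2
```

```bash
python3 -m crank '[[0.6,[0.005,0,0.5],[0,0,-0.044]],[0.6,[0,0,0.5],[0,0,0]],[0.6,[0,0,0.5],[0,0,0]],[0.6,[0,0,0.35],[0,0,0]],[0.6,[0,0,0],[0,0,0]]]'
python3 -m crank '[[-0.2,[0,0,0],[0,0,0]],[-0.2,[0,0,0],[0,0,0]],[-0.2,[0,0,0],[0,0,0]],[-0.2,[0,0,0],[0,0,0]],[-0.2,[0,0,0],[0,0,0]]]' 90
python3 - <<'E'
from h import *
st()
E
```

```text
clock: 8.45
position: [0.5019, 0.1321, 0.0472]
ee_rot: [0.242, 0.97, -0.002, -0.002]
ft_force: [-0.3, -0.2, 0.3]
grip_width: 0.801
clock: 8.95
position: [0.5046, 0.1348, 0.0514]
ee_rot: [0.242, 0.97, 0.001, 0.001]
ft_force: [-1.2, -1.6, 8.0]
grip_width: 0.629
t 8.95 pos [0.5046 0.1348 0.0514] yaw 152.03 tilt [ 0.0019  0.0011 -1.    ] F [-1.2137 -1.6499  8.0271] grip 0.629 q [-0.8211  0.3554  0.5461  1.9636 -0.2368  0.8826  0.9312]
```

```bash
python3 -m crank '[[-0.2,[0,0,-0.2],[0,0,0]],[-0.2,[0,0,-0.35],[0,0,0]],[-0.2,[0,0,-0.4],[0,0,0]],[-0.2,[0,0,-0.5],[0,0,0]],[-0.2,[0,0,-0.4],[0,0,0]]]' 90
python3 - <<'E'
from h import *
st(); snap('wrist','w7')
plan([0.5248,-0.1023,0.2],np.radians(154.67))
E
```

```text
clock: 9.45
position: [0.5039, 0.1344, 0.2005]
ee_rot: [0.242, 0.97, 0.001, 0.001]
ft_force: [0.4, 0.4, -2.4]
grip_width: 0.631
t 9.45 pos [0.5039 0.1344 0.2005] yaw 152.01 tilt [ 0.0013  0.0009 -1.    ] F [ 0.3634  0.4147 -2.4118] grip 0.631 q [-0.895   0.1455  0.6006  1.8332 -0.089   1.188   0.8161]
at [0.5061 0.1349 0.2053] yaw 151.98 shift units [-1.5993 -2.5082  0.056 ] rows 5.0 turn units [ 0.0086  0.0055 -0.0597] rows 0.3
```

View pics/w7.png

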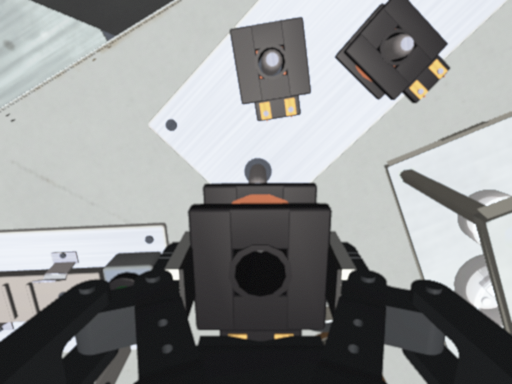

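```bash
cat >> m.py <<'E'
def held(uv,zt=-.003):
    i=manip.camera_info('wrist');K=np.array(i['K']);M=np.array(i['mount'])
    d=M[:3,:3]@np.linalg.inv(K)@np.array([uv[0],uv[1],1.]);p=M[:3,3];return p+d*(zt-p[2])/d[2]
E
python3 - <<'E'
from m import *
print('bore',held((260,271)), [held(u) for u in ((191,206),(330,206),(327,329),(196,329))])
E
```

```text
bore [ 0.0018  0.0008 -0.003 ] [array([ 0.0297, -0.0256, -0.003 ]), array([ 0.0297,  0.0276, -0.003 ]), array([-0.0261,  0.0295, -0.003 ]), array([-0.0262, -0.0267, -0.003 ])]
```

```bash
python3 -m crank '[[-0.2,[-0.31,-0.5,0],[0,0,0]],[-0.2,[-0.31,-0.5,0],[0,0,0]],[-0.2,[-0.31,-0.5,0],[0,0,0]],[-0.2,[-0.31,-0.5,0],[0,0,0]],[-0.2,[-0.31,-0.5,0],[0,0,-0.06]]]' 90
python3 -m crank '[[-0.2,[0,0,0],[0,0,0]],[-0.2,[0,0,0],[0,0,0]],[-0.2,[0,0,0],[0,0,0]],[-0.2,[0,0,0],[0,0,0]],[-0.2,[0,0,0],[0,0,0]]]' 90
python3 - <<'E'
from h import *
st(); snap('wrist','w8')
plan([0.5261,-0.1038,0.10],np.radians(154.67))
E
```

```text
clock: 10.0
position: [0.5192, -0.102, 0.1984]
ee_rot: [0.218, 0.976, 0.0, 0.0]
ft_force: [0.9, 0.4, -2.0]
grip_width: 0.63
clock: 10.5
position: [0.5195, -0.0991, 0.1981]
ee_rot: [0.218, 0.976, 0.0, -0.0]
ft_force: [0.9, 0.1, -2.1]
grip_width: 0.634
t 10.5 pos [ 0.5195 -0.0991  0.1981] yaw 154.83 tilt [ 0.      0.0004 -1.    ] F [ 0.8533  0.0895 -2.0761] grip 0.634 q [-0.585   0.1856  0.7711  1.8229 -0.1395  1.1883  1.3614]
at [ 0.5195 -0.0993  0.1981] yaw 154.81 shift units [-0.0986 -0.0157  1.2257] rows 2.0 turn units [ 0.0004 -0.0001  0.0031] rows 0.0
```

View pics/w8.png

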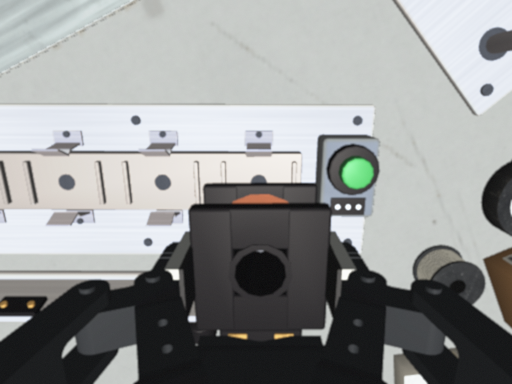

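```bash
python3 -m crank '[[-0.2,[-0.1,-0.015,0.2],[0,0,0.003]],[-0.2,[0,0,0.5],[0,0,0]],[-0.2,[0,0,0.4],[0,0,0]],[-0.2,[0,0,0.22],[0,0,0]],[-0.2,[0,0,0],[0,0,0]]]' 100
python3 -m crank '[[-0.2,[0,0,0],[0,0,0]],[-0.2,[0,0,0],[0,0,0]],[-0.2,[0,0,0],[0,0,0]],[-0.2,[0,0,0],[0,0,0]],[-0.2,[0,0,0],[0,0,0]]]' 100
python3 - <<'E'
from h import *
st(); snap('wrist','w9');snap('side','s9')
plan([0.5261,-0.1038,0.067],np.radians(154.67))
E
```

```text
clock: 11.05
position: [0.5245, -0.1041, 0.0902]
ee_rot: [0.22, 0.976, -0.001, -0.002]
ft_force: [-0.2, 0.3, -1.9]
grip_width: 0.631
clock: 11.55
position: [0.5264, -0.1047, 0.093]
ee_rot: [0.22, 0.976, 0.0, 0.0]
ft_force: [-0.4, 0.6, -2.5]
grip_width: 0.629
t 11.55 pos [ 0.5264 -0.1047  0.093 ] yaw 154.59 tilt [ 0.0009  0.0003 -1.    ] F [-0.4481  0.643  -2.525 ] grip 0.629 q [-0.5077  0.3528  0.7276  1.9055 -0.2799  0.9853  1.4731]
at [ 0.5262 -0.1047  0.0927] yaw 154.59 shift units [0.0062 0.0097 0.3212] rows 0.5 turn units [ 0.0004  0.0003 -0.0018] rows 0.0
```

View pics/w9.png

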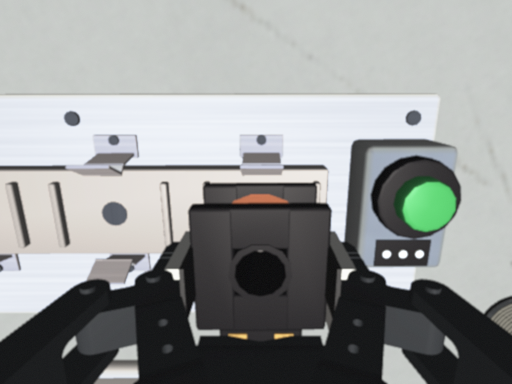

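```bash
python3 - <<'E'
from m import *
im,K,C=load('w9')
y=np.radians(64.67);jy=np.array([np.cos(y),np.sin(y),0]);jx=np.array([np.sin(y),-np.cos(y),0])
b3=np.array([.5248,-.1023,.03]);b2=np.array([.487,-.182,.03])
for c,a,s in blobs(im,(0,0,0),(110,110,110),(95,195,135,235),80,900): print(c,a,s,onz(K,C,c,.03),proj(K,C,b2))
for dx in(-.02,-.027):print(proj(K,C,b3+jy*.0298+jx*dx+[0,0,.005]),proj(K,C,b3-jy*.0298+jx*dx+[0,0,.005]),proj(K,C,b2+jy*.0298+jx*dx+[0,0,.005]))
cv2.imwrite('pics/w9c.png',cv2.resize(im[120:270,60:360],None,fx=2.6,fy=2.6,interpolation=cv2.INTER_CUBIC))
E
```

```text
[114.2916 213.1962] 367 [23 21] [ 0.4871 -0.1821  0.03  ] [114.3546 213.0679]
[313.5193 182.8558] [208.8029 183.0203] [158.5459 182.9843]
[314.0575 170.8463] [208.2484 171.0158] [157.467  170.9798]
```

View pics/w9c.png

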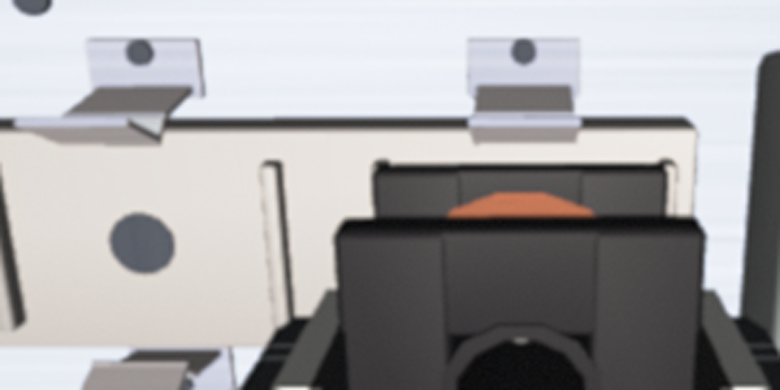

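```bash
python3 -m crank '[[-0.2,[0.006,0.008,0.06],[0,0,0]],[-0.2,[0,0,0.06],[0,0,0]],[-0.2,[0,0,0.04],[0,0,0]],[-0.2,[0,0,0.04],[0,0,0]],[-0.2,[0,0,0],[0,0,0]]]' 110
python3 -c "
from h import *
st()"
```

```text
clock: 12.15
position: [0.5261, -0.104, 0.0765]
ee_rot: [0.22, 0.976, 0.0, 0.0]
ft_force: [-2.9, 1.7, 4.1]
grip_width: 0.629
t 12.15 pos [ 0.5261 -0.104   0.0765] yaw 154.58 tilt [ 0.0001  0.0003 -1.    ] F [-2.9178  1.671   4.1241] grip 0.629 q [-0.496   0.3784  0.7149  1.9171 -0.3016  0.9547  1.4878]
```

```bash
python3 -m crank '[[-0.2,[0.006,0,0.03],[0,0,0]],[-0.2,[0,0,0.03],[0,0,0]],[-0.2,[0,0,0.03],[0,0,0]],[-0.2,[0,0,0],[0,0,0]],[-0.2,[0,0,0],[0,0,0]]]' 110
python3 -c "
from h import *
st()"
```

```text
clock: 12.65
position: [0.5252, -0.1037, 0.0688]
ee_rot: [0.22, 0.976, -0.0, -0.0]
ft_force: [-0.9, 0.0, -5.8]
grip_width: 0.624
t 12.65 pos [ 0.5252 -0.1037  0.0688] yaw 154.59 tilt [-0.0009 -0.     -1.    ] F [-0.86    0.0026 -5.7638] grip 0.624 q [-0.4911  0.3893  0.7089  1.9237 -0.3106  0.9404  1.4941]
```

```bash
python3 -m crank '[[-0.2,[0,0,0.02],[0,0,0]],[-0.2,[0,0,0.02],[0,0,0]],[-0.2,[0,0,0.01],[0,0,0]],[-0.2,[0,0,0],[0,0,0]],[-0.2,[0,0,0],[0,0,0]]]' 110
python3 -c "
from h import *
st()"
```

```text
clock: 13.15
position: [0.5256, -0.1038, 0.0674]
ee_rot: [0.22, 0.975, 0.001, -0.0]
ft_force: [-16.4, 4.5, 33.6]
grip_width: 0.626
t 13.15 pos [ 0.5256 -0.1038  0.0674] yaw 154.57 tilt [-0.0003  0.002  -1.    ] F [-16.3884   4.4757  33.6324] grip 0.626 q [-0.4878  0.3921  0.7072  1.9236 -0.3153  0.9384  1.4983]
```

```bash
python3 -m crank '[[0.6,[0,0,-0.02],[0,0,0]],[0.6,[0,0,0],[0,0,0]],[0.6,[0,0,0],[0,0,0]],[0.6,[0,0,-0.2],[0,0,0]],[0.6,[0,0,-0.5],[0,0,0]]]'
python3 -m crank '[[0.6,[0,0,-0.6],[0,0,0]],[0.6,[0,0,-0.4],[0,0,0]],[0.6,[0,0,0],[0,0,0]],[0.6,[0,0,0],[0,0,0]],[0.6,[0,0,0],[0,0,0]]]'
python3 - <<'E'
from m import *
st(); im,K,C=snap('wrist','w10')
plan([0.422,0.189,0.2],np.radians(159))
cv2.imwrite('pics/w10c.png',cv2.resize(im[100:300,60:400],None,fx=2.3,fy=2.3,interpolation=cv2.INTER_CUBIC))
hsv=cv2.cvtColor(im,cv2.COLOR_BGR2HSV)
for c,a,s in blobs(hsv,(12,90,120),(30,255,255),(100,0,460,340),10): print('tag',c,a,s,onz(K,C,c,.07))
E
```

```text
clock: 13.65
position: [0.5236, -0.1034, 0.1208]
ee_rot: [0.22, 0.976, -0.001, -0.003]
ft_force: [1.6, 1.0, 0.3]
grip_width: 0.796
clock: 14.15
position: [0.5249, -0.1036, 0.2016]
ee_rot: [0.22, 0.976, -0.0, -0.001]
ft_force: [0.6, 0.5, -0.0]
grip_width: 0.796
t 14.15 pos [ 0.5249 -0.1036  0.2016] yaw 154.6 tilt [-0.0018 -0.     -1.    ] F [ 0.6239  0.4889 -0.0311] grip 0.796 q [-0.5835  0.2031  0.7856  1.8024 -0.1532  1.2004  1.3752]
at [ 0.5248 -0.1036  0.2015] yaw 154.59 shift units [2.7309 2.7525 0.0214] rows 6.5 turn units [-0.0013 -0.0025 -0.0981] rows 0.5
tag [248.339  226.7034] 118 [11 15] [ 0.5524 -0.1267  0.07  ]
tag [272.4831 226.2542] 118 [10 15] [ 0.5607 -0.1083  0.07  ]
tag [247.3462 294.3077] 26 [6 6] [ 0.6101 -0.1558  0.07  ]
tag [274.44 294.36] 25 [6 6] [ 0.6204 -0.1341  0.07  ]
```

View pics/w10c.png

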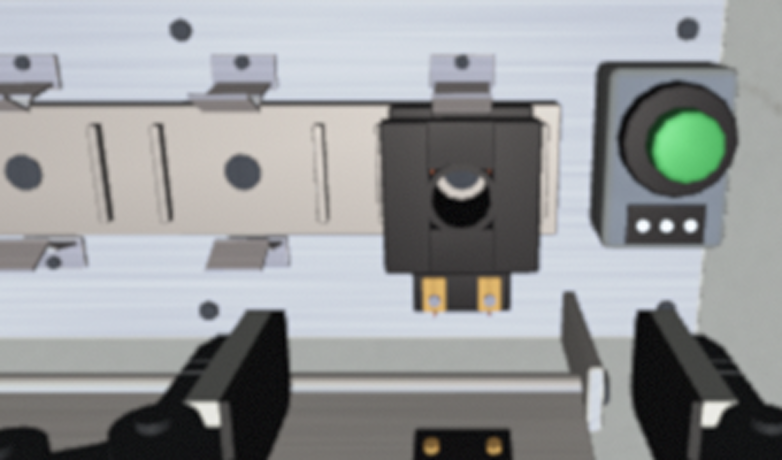

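```bash
python3 -m crank '[[0.6,[0.39,0.393,0],[0,0,0]],[0.6,[0.39,0.393,0],[0,0,0]],[0.6,[0.39,0.393,0],[0,0,0]],[0.6,[0.39,0.393,0],[0,0,0]],[0.6,[0.39,0.393,0],[0,0,0]]]'
python3 -m crank '[[0.6,[0.39,0.393,0],[0,0,0]],[0.6,[0.39,0.393,0],[0,0,-0.1]],[0.6,[0,0,0],[0,0,0]],[0.6,[0,0,0],[0,0,0]],[0.6,[0,0,0],[0,0,0]]]'
cat >> m.py <<'E'
def tagcoil(c1,c2,z=.054,K=None,C=None):
    a=onz(K,C,c1,z)[:2];b=onz(K,C,c2,z)[:2]
    m=(a+b)/2; w=b-a; w/=np.linalg.norm(w); d=np.array([w[1],-w[0]])  # image right = coil +y (tool yaw=coil yaw+180)
    return m-.035*d, np.degrees(np.arctan2(d[1],d[0])), np.linalg.norm(b-a)
E
python3 - <<'E'
from m import *
st(); im,K,C=snap('wrist','w11')
hsv=cv2.cvtColor(im,cv2.COLOR_BGR2HSV)
t=sorted([b for b in blobs(hsv,(12,90,120),(30,255,255),(200,150,330,260),40)],key=lambda t:t[0][0])
print(t); print(tagcoil(t[0][0],t[1][0],.054,K,C))
cv2.imwrite('pics/w11c.png',cv2.resize(im[0:260,100:500],None,fx=2,fy=2,interpolation=cv2.INTER_CUBIC))
E
```

```text
clock: 14.7
position: [0.4507, 0.1065, 0.202]
ee_rot: [0.22, 0.976, -0.0, -0.001]
ft_force: [0.5, 0.4, 0.5]
grip_width: 0.799
clock: 15.2
position: [0.4229, 0.1875, 0.2022]
ee_rot: [0.182, 0.983, -0.001, -0.0]
ft_force: [-0.9, -0.7, 0.4]
grip_width: 0.799
t 15.2 pos [0.4229 0.1875 0.2022] yaw 158.98 tilt [-0.0009 -0.001  -1.    ] F [-0.8951 -0.7213  0.3747] grip 0.799 q [-1.0089 -0.0101  0.4952  1.963   0.0057  1.1887  0.6881]
[(array([249.4159, 220.7611]), np.int32(113), array([10, 14], dtype=int32)), (array([272.4138, 219.7845]), np.int32(116), array([11, 14], dtype=int32))]
(array([0.4235, 0.1871]), np.float64(-18.38956481114714), np.float64(0.02037453624168433))
```

View pics/w11c.png

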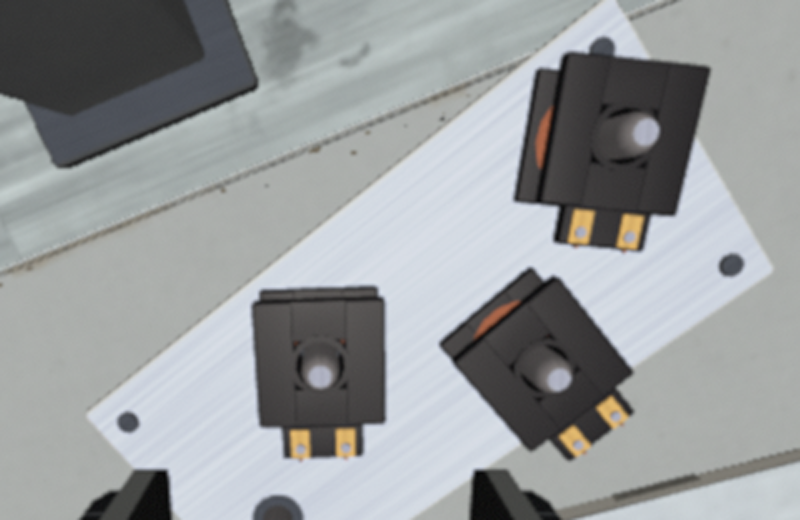

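```bash
python3 - <<'E'
from m import *
im,K,C=load('w11')
c,_,_=quad(K,C,[(226.5,151),(292,148.5),(292,211.5),(230,213.5)])
t=(onz(K,C,(249.42,220.76),.054)+onz(K,C,(272.41,219.78),.054))[:2]/2; d=t-c
print(np.linalg.norm(d),np.degrees(np.arctan2(d[1],d[0])))
plan([.4234,.187,.05],np.radians(180-19))
E
```

```text
centre [0.4238 0.1879] sizes [np.float64(0.0546), np.float64(0.0556), np.float64(0.0545), np.float64(0.0554)] term yaw from sides -19.48 from edges -18.93
0.03504355701141996 -19.874619797494084
at [0.423  0.1874 0.2024] yaw 158.94 shift units [-0.0068 -0.0009  1.9053] rows 3.2 turn units [-0.0011 -0.0004 -0.0457] rows 0.2
```

```bash
python3 -m crank '[[0.6,[0,0,0.5],[0,0,-0.042]],[0.6,[0,0,0.5],[0,0,0]],[0.6,[0,0,0.5],[0,0,0]],[0.6,[0,0,0.39],[0,0,0]],[0.6,[0,0,0],[0,0,0]]]'
python3 -m crank '[[0.6,[0,0,0],[0,0,0]],[-0.2,[0,0,0],[0,0,0]],[-0.2,[0,0,0],[0,0,0]],[-0.2,[0,0,0],[0,0,0]],[-0.2,[0,0,0],[0,0,0]]]' 90
python3 -c "
from h import *
st()"
python3 -m crank '[[-0.2,[0,0,-0.2],[0,0,0]],[-0.2,[0,0,-0.35],[0,0,0]],[-0.2,[0,0,-0.4],[0,0,0]],[-0.2,[0,0,-0.5],[0,0,0]],[-0.2,[0,0,-0.4],[0,0,0]]]' 90
python3 - <<'E'
from h import *
st(); snap('wrist','w12')
plan([0.487,-0.182,0.2],np.radians(154.67))
E
```

```text
clock: 15.75
position: [0.4208, 0.1861, 0.0485]
ee_rot: [0.166, 0.986, -0.003, -0.002]
ft_force: [0.0, -0.4, 0.7]
grip_width: 0.801
clock: 16.25
position: [0.424, 0.1889, 0.054]
ee_rot: [0.166, 0.986, 0.001, 0.001]
ft_force: [-3.2, -3.1, 8.4]
grip_width: 0.633
t 16.25 pos [0.424  0.1889 0.054 ] yaw 160.92 tilt [ 0.0022  0.0021 -1.    ] F [-3.1712 -3.0711  8.3818] grip 0.633 q [-0.9721  0.2173  0.4963  2.1048 -0.1385  0.8468  0.8439]
clock: 16.75
position: [0.4234, 0.1885, 0.2035]
ee_rot: [0.166, 0.986, 0.002, 0.001]
ft_force: [0.2, 0.6, -0.7]
grip_width: 0.631
t 16.75 pos [0.4234 0.1885 0.2035] yaw 160.92 tilt [ 0.0028  0.0028 -1.    ] F [ 0.2175  0.634  -0.7067] grip 0.631 q [-1.0245 -0.0141  0.5097  1.9636  0.0063  1.1866  0.7205]
at [0.4254 0.1896 0.2081] yaw 160.9 shift units [-2.2475 -4.1373  0.0759] rows 7.8 turn units [0.0117 0.0058 0.1384] rows 0.7
```

View pics/w12.png

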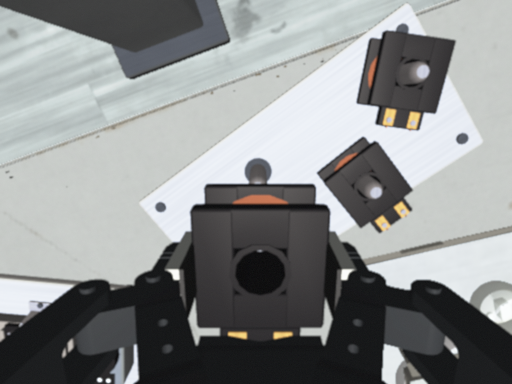

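```bash
python3 -m crank '[[-0.2,[-0.28,-0.517,0],[0,0,0]],[-0.2,[-0.28,-0.517,0],[0,0,0]],[-0.2,[-0.28,-0.517,0],[0,0,0]],[-0.2,[-0.28,-0.517,0],[0,0,0]],[-0.2,[-0.28,-0.517,0],[0,0,0]]]' 100
python3 -m crank '[[-0.2,[-0.28,-0.517,0],[0,0,0]],[-0.2,[-0.28,-0.517,0],[0,0,0]],[-0.2,[-0.28,-0.517,0],[0,0,0.138]],[-0.2,[0,0,0],[0,0,0]],[-0.2,[0,0,0],[0,0,0]]]' 100
python3 -m crank '[[-0.2,[0,0,0],[0,0,0]],[-0.2,[0,0,0],[0,0,0]],[-0.2,[0,0,0],[0,0,0]],[-0.2,[0,0,0],[0,0,0]],[-0.2,[0,0,0],[0,0,0]]]' 100
python3 - <<'E'
from h import *
st(); snap('wrist','w13')
plan([0.4879,-0.1834,0.095],np.radians(154.67))
E
```

```text
clock: 17.3
position: [0.4614, -0.0454, 0.2011]
ee_rot: [0.166, 0.986, 0.001, 0.001]
ft_force: [0.9, 0.5, -2.3]
grip_width: 0.629
clock: 17.8
position: [0.4841, -0.1838, 0.2004]
ee_rot: [0.22, 0.976, 0.0, 0.0]
ft_force: [0.7, 0.7, -2.6]
grip_width: 0.629
clock: 18.3
position: [0.4843, -0.1821, 0.1998]
ee_rot: [0.218, 0.976, 0.0, 0.0]
ft_force: [0.1, -0.9, -2.9]
grip_width: 0.627
t 18.3 pos [ 0.4843 -0.1821  0.1998] yaw 154.81 tilt [ 0.0003  0.0004 -1.    ] F [ 0.1408 -0.8675 -2.9278] grip 0.627 q [-0.5861  0.1754  0.9553  1.8543 -0.1546  1.1893  1.5509]
at [ 0.4843 -0.1822  0.1997] yaw 154.79 shift units [-0.0468  0.0055  1.3092] rows 2.2 turn units [0.0004 0.0001 0.0027] rows 0.0
```

View pics/w13.png

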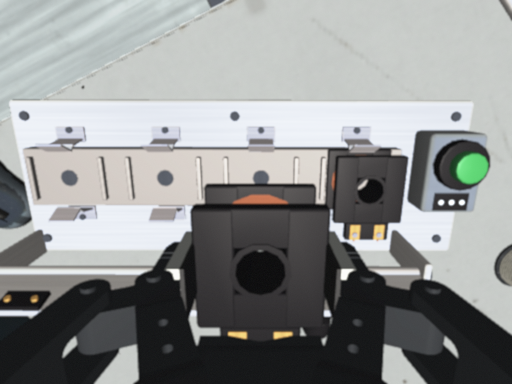

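```bash
python3 -m crank '[[-0.2,[-0.047,0.006,0.25],[0,0,0]],[-0.2,[0,0,0.5],[0,0,0]],[-0.2,[0,0,0.4],[0,0,0]],[-0.2,[0,0,0.16],[0,0,0]],[-0.2,[0,0,0],[0,0,0]]]' 110
python3 -m crank '[[-0.2,[0,0,0],[0,0,0]],[-0.2,[0,0,0],[0,0,0]],[-0.2,[0,0,0],[0,0,0]],[-0.2,[0,0,0],[0,0,0]],[-0.2,[0,0,0],[0,0,0]]]' 110
python3 - <<'E'
from h import *
st(); im,_,_=snap('wrist','w14')
plan([0.4879,-0.1834,0.07],np.radians(154.67))
cv2.imwrite('pics/w14c.png',cv2.resize(im[120:270,100:420],None,fx=2.4,fy=2.4,interpolation=cv2.INTER_CUBIC))
E
```

```text
clock: 18.85
position: [0.487, -0.1836, 0.0938]
ee_rot: [0.219, 0.976, -0.0, -0.001]
ft_force: [0.1, -0.0, -1.8]
grip_width: 0.623
clock: 19.35
position: [0.4881, -0.1836, 0.0953]
ee_rot: [0.218, 0.976, 0.0, 0.0]
ft_force: [-0.4, 0.2, -2.0]
grip_width: 0.622
t 19.35 pos [ 0.4881 -0.1836  0.0953] yaw 154.77 tilt [ 0.0008  0.0003 -1.    ] F [-0.3508  0.2012 -1.9872] grip 0.622 q [-0.4837  0.3537  0.8847  1.9471 -0.3271  0.9894  1.6841]
at [ 0.488  -0.1836  0.0952] yaw 154.77 shift units [0.0025 0.0019 0.3144] rows 0.5 turn units [0.0005 0.0005 0.0022] rows 0.0
```

View pics/w14c.png

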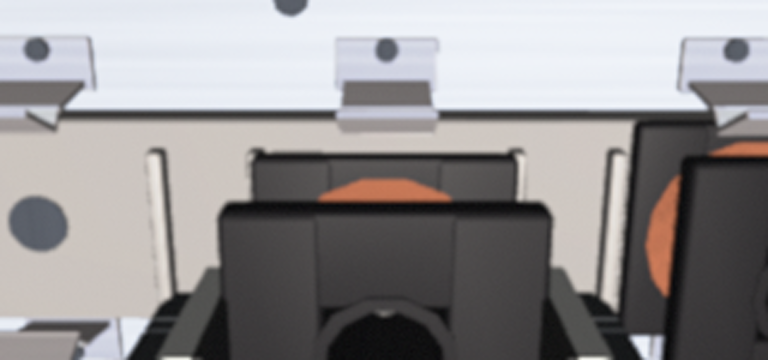

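```bash
python3 -m crank '[[-0.2,[0,0,0.08],[0,0,0]],[-0.2,[0,0,0.06],[0,0,0]],[-0.2,[0,0,0.04],[0,0,0]],[-0.2,[0,0,0.03],[0,0,0]],[-0.2,[0,0,0],[0,0,0]]]' 110
python3 -c "
from h import *
st()"
python3 -m crank '[[-0.2,[0,0,0.03],[0,0,0]],[-0.2,[0,0,0.03],[0,0,0]],[-0.2,[0,0,0.02],[0,0,0]],[-0.2,[0,0,0],[0,0,0]],[-0.2,[0,0,0],[0,0,0]]]' 110
python3 -c "
from h import *
st()"
```

```text
clock: 19.9
position: [0.4888, -0.1841, 0.0788]
ee_rot: [0.219, 0.976, 0.0, 0.001]
ft_force: [-2.7, 1.5, 13.3]
grip_width: 0.623
t 19.9 pos [ 0.4888 -0.1841  0.0788] yaw 154.75 tilt [ 0.0017 -0.0002 -1.    ] F [-2.6712  1.4752 13.2914] grip 0.623 q [-0.4638  0.3827  0.8663  1.9574 -0.3557  0.9582  1.7053]
clock: 20.4
position: [0.4903, -0.1849, 0.0752]
ee_rot: [0.219, 0.976, 0.001, 0.003]
ft_force: [-13.2, 5.3, 45.8]
grip_width: 0.629
t 20.4 pos [ 0.4903 -0.1849  0.0752] yaw 154.72 tilt [ 0.0053  0.0005 -1.    ] F [-13.2375   5.2522  45.7827] grip 0.629 q [-0.4565  0.3903  0.861   1.9578 -0.3658  0.9495  1.7131]
```

```bash
python3 - <<'E'
from h import *
im,_,_=snap('wrist','w15')
cv2.imwrite('pics/w15c.png',cv2.resize(im[100:340,100:420],None,fx=2.4,fy=2.4,interpolation=cv2.INTER_CUBIC))
E
```

```text
(no output)
```

View pics/w15c.png

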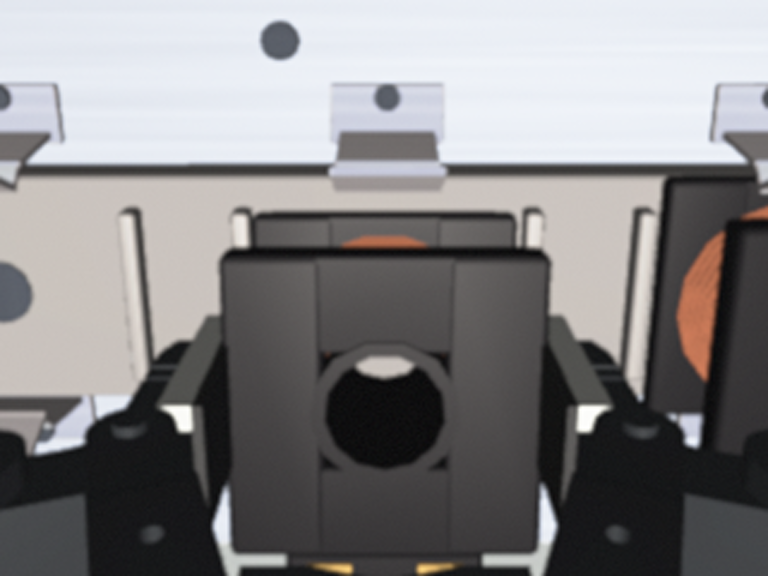

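```bash
python3 -m crank '[[-0.2,[0,0,-0.1],[0,0,0]],[-0.2,[0,0,-0.1],[0,0,0]],[-0.2,[0,0,-0.1],[0,0,0]],[-0.2,[0,0,-0.1],[0,0,0]],[-0.2,[0,0,0],[0,0,0]]]' 110
python3 -m crank '[[-0.2,[0,0,0],[0,0,0]],[-0.2,[0,0,0],[0,0,0]],[-0.2,[0,0,0],[0,0,0]],[-0.2,[0,0,0],[0,0,0]],[-0.2,[0,0,0],[0,0,0]]]' 110
python3 - <<'E'
from h import *
st()
im,_,_=snap('wrist','w16')
cv2.imwrite('pics/w16c.png',cv2.resize(im[100:340,100:420],None,fx=2.4,fy=2.4,interpolation=cv2.INTER_CUBIC))
s,_,_=snap('side','s16')
cv2.imwrite('pics/s16c.png',cv2.resize(s[200:350,200:310],None,fx=4,fy=4,interpolation=cv2.INTER_CUBIC))
E
```

```text
clock: 20.95
position: [0.4885, -0.1838, 0.1046]
ee_rot: [0.218, 0.976, 0.0, 0.001]
ft_force: [0.6, 0.8, -2.5]
grip_width: 0.624
clock: 21.45
position: [0.4878, -0.1837, 0.1035]
ee_rot: [0.218, 0.976, -0.0, -0.0]
ft_force: [0.0, 0.3, -2.2]
grip_width: 0.622
t 21.45 pos [ 0.4878 -0.1837  0.1035] yaw 154.76 tilt [-0.0002  0.     -1.    ] F [ 0.0042  0.2721 -2.2118] grip 0.622 q [-0.4935  0.3402  0.8941  1.9409 -0.3131  1.0055  1.6737]
```

View pics/w16c.png

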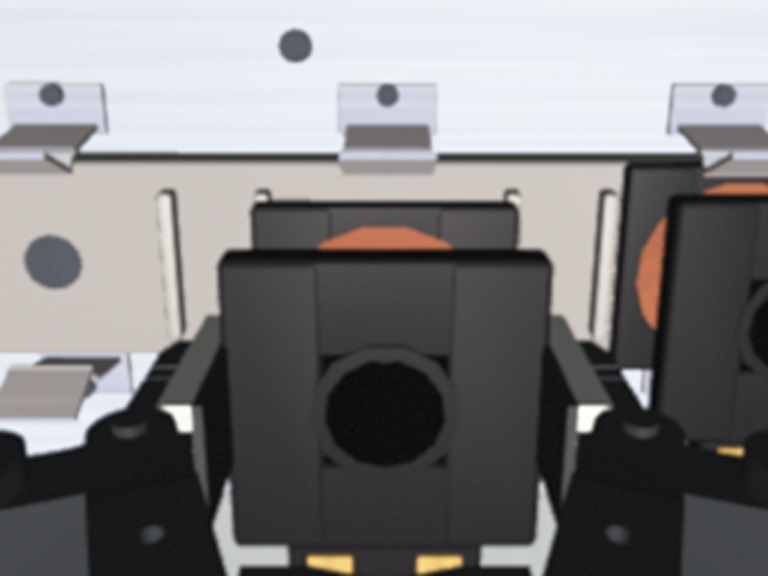

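View pics/s16c.png

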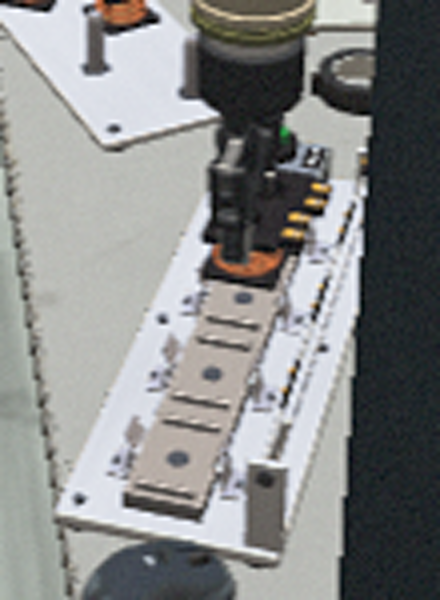

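```bash
python3 -m crank '[[-0.2,[0.017,0,0.1],[0,0,0]],[-0.2,[0,0,0.1],[0,0,0]],[-0.2,[0,0,0.07],[0,0,0]],[-0.2,[0,0,0.03],[0,0,0]],[-0.2,[0,0,0],[0,0,0]]]' 120
python3 -c "
from h import *
st()"
python3 -m crank '[[-0.2,[0,0,0.03],[0,0,0]],[-0.2,[0,0,0],[0,0,0]],[-0.2,[0,0,0],[0,0,0]],[-0.2,[0,0,0],[0,0,0]],[-0.2,[0,0,0],[0,0,0]]]' 120
python3 -c "
from h import *
st()"
```

```text
clock: 22.05
position: [0.4869, -0.1832, 0.0797]
ee_rot: [0.218, 0.976, 0.0, 0.0]
ft_force: [-1.8, 1.4, 2.7]
grip_width: 0.619
t 22.05 pos [ 0.4869 -0.1832  0.0797] yaw 154.76 tilt [ 0.0002  0.     -1.    ] F [-1.8428  1.4339  2.6541] grip 0.619 q [-0.4686  0.3777  0.8694  1.9608 -0.3512  0.9598  1.7019]
clock: 22.55
position: [0.4875, -0.1835, 0.0782]
ee_rot: [0.219, 0.976, 0.0, 0.001]
ft_force: [-3.0, 1.1, 13.6]
grip_width: 0.622
t 22.55 pos [ 0.4875 -0.1835  0.0782] yaw 154.76 tilt [ 0.0018  0.     -1.    ] F [-3.0124  1.0563 13.5665] grip 0.622 q [-0.4662  0.3805  0.8674  1.9613 -0.3549  0.956   1.7048]
```

```bash
python3 -m crank '[[-0.2,[0.015,0,0],[0,0,0]],[-0.2,[0,0,0.02],[0,0,0]],[-0.2,[0,0,0.02],[0,0,0]],[-0.2,[0,0,0],[0,0,0]],[-0.2,[0,0,0],[0,0,0]]]' 120
python3 -c "
from h import *
st()"
```

```text
clock: 23.05
position: [0.4857, -0.1826, 0.074]
ee_rot: [0.218, 0.976, -0.0, 0.0]
ft_force: [0.4, -0.7, -0.6]
grip_width: 0.624
t 23.05 pos [ 0.4857 -0.1826  0.074 ] yaw 154.77 tilt [ 0.0001 -0.0001 -1.    ] F [ 0.4233 -0.6622 -0.5852] grip 0.624 q [-0.4648  0.3842  0.864   1.968  -0.3584  0.9481  1.7071]
```

Force dropped: it passed the clip crest. Push to the seat.

```bash
python3 -m crank '[[-0.2,[0,0,0.02],[0,0,0]],[-0.2,[0,0,0.02],[0,0,0]],[-0.2,[0,0,0],[0,0,0]],[-0.2,[0,0,0],[0,0,0]],[-0.2,[0,0,0],[0,0,0]]]' 120
python3 - <<'E'
from h import *
st()
im,_,_=snap('wrist','w17')
cv2.imwrite('pics/w17c.png',cv2.resize(im[100:340,100:420],None,fx=2.4,fy=2.4,interpolation=cv2.INTER_CUBIC))
E
```

```text
clock: 23.55
position: [0.4852, -0.1824, 0.0706]
ee_rot: [0.218, 0.976, 0.0, -0.0]
ft_force: [0.2, 0.4, -3.8]
grip_width: 0.62
t 23.55 pos [ 0.4852 -0.1824  0.0706] yaw 154.76 tilt [-0.0008  0.0002 -1.    ] F [ 0.1929  0.3554 -3.7906] grip 0.62 q [-0.4612  0.3896  0.8602  1.9706 -0.3637  0.9427  1.7111]
```

View pics/w17c.png

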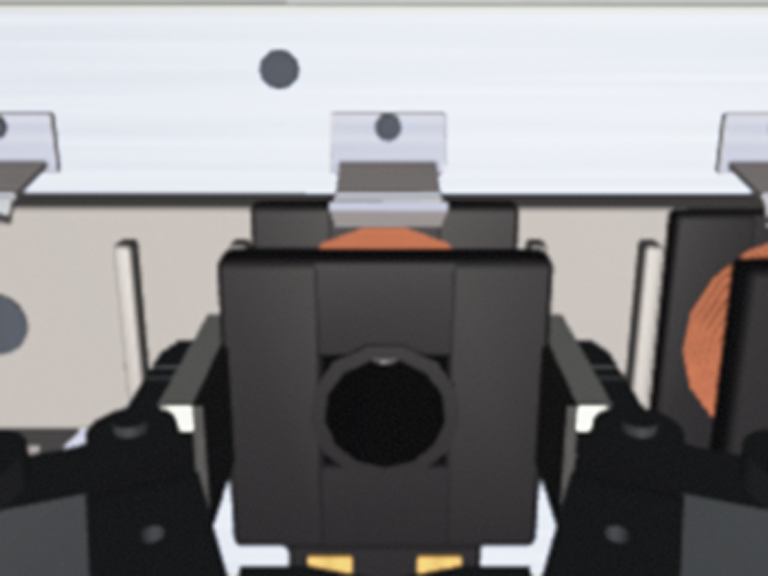

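```bash
python3 -m crank '[[-0.2,[0,0,0.02],[0,0,0]],[-0.2,[0,0,0.015],[0,0,0]],[-0.2,[0,0,0],[0,0,0]],[-0.2,[0,0,0],[0,0,0]],[-0.2,[0,0,0],[0,0,0]]]' 120
python3 - <<'E'
from h import *
st()
E
```

```text
clock: 24.1
position: [0.4853, -0.1826, 0.0701]
ee_rot: [0.219, 0.976, 0.001, -0.001]
ft_force: [-16.2, 7.0, 37.8]
grip_width: 0.621
t 24.1 pos [ 0.4853 -0.1826  0.0701] yaw 154.74 tilt [-0.0005  0.0028 -1.    ] F [-16.2331   7.0025  37.7768] grip 0.621 q [-0.4579  0.3912  0.8589  1.9698 -0.3677  0.9433  1.7147]
```

```bash
python3 -m crank '[[0.6,[0,0,-0.02],[0,0,0]],[0.6,[0,0,0],[0,0,0]],[0.6,[0,0,0],[0,0,0]],[0.6,[0,0,-0.2],[0,0,0]],[0.6,[0,0,-0.5],[0,0,0]]]'
python3 -m crank '[[0.6,[0,0,-0.6],[0,0,0]],[0.6,[0,0,-0.4],[0,0,0]],[0.6,[0,0,0],[0,0,0]],[0.6,[0,0,0],[0,0,0]],[0.6,[0,0,0],[0,0,0]]]'
python3 - <<'E'
from m import *
st(); im,K,C=snap('wrist','w18')
plan([0.458,0.277,0.2],np.radians(201))
cv2.imwrite('pics/w18c.png',cv2.resize(im[100:300,60:400],None,fx=2.3,fy=2.3,interpolation=cv2.INTER_CUBIC))
hsv=cv2.cvtColor(im,cv2.COLOR_BGR2HSV)
for c,a,s in blobs(hsv,(12,90,120),(30,255,255),(100,0,460,260),10): print('tag',c,a,s,onz(K,C,c,.07))
E
```

```text
clock: 24.6
position: [0.4838, -0.1822, 0.1248]
ee_rot: [0.219, 0.976, -0.001, -0.003]
ft_force: [1.0, 0.3, 0.2]
grip_width: 0.801
clock: 25.1
position: [0.485, -0.1824, 0.2052]
ee_rot: [0.218, 0.976, 0.0, -0.001]
ft_force: [0.1, -0.4, -1.1]
grip_width: 0.801
t 25.1 pos [ 0.485  -0.1824  0.2052] yaw 154.76 tilt [-0.0011  0.0003 -1.    ] F [ 0.1436 -0.3885 -1.1407] grip 0.801 q [-0.6037  0.1757  0.976   1.8453 -0.1558  1.2023  1.552 ]
at [ 0.485  -0.1824  0.2049] yaw 154.76 shift units [2.7534 5.0505 0.063 ] rows 9.6 turn units [ 0.0001 -0.0021 -1.0276] rows 5.4
tag [248.0227 226.1894] 132 [11 15] [ 0.5134 -0.2062  0.07  ]
tag [271.9545 226.2576] 132 [11 15] [ 0.5221 -0.1879  0.07  ]
tag [353.0086 226.9397] 116 [11 15] [ 0.5519 -0.1261  0.07  ]
tag [376.4597 227.5161] 124 [12 15] [ 0.5609 -0.1083  0.07  ]
```

View pics/w18c.png

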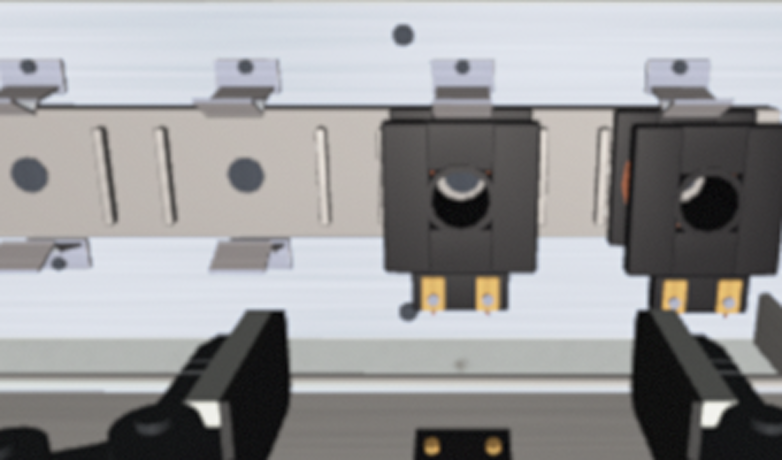

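```bash
python3 -m crank '[[0.6,[0.275,0.505,0],[0,0,0]],[0.6,[0.275,0.505,0],[0,0,0]],[0.6,[0.275,0.505,0],[0,0,0]],[0.6,[0.275,0.505,0],[0,0,0]],[0.6,[0.275,0.505,0],[0,0,0]]]'
python3 -m crank '[[0.6,[0.275,0.505,0],[0,0,0]],[0.6,[0.275,0.505,0],[0,0,0]],[0.6,[0.275,0.505,0],[0,0,0]],[0.6,[0.275,0.505,0],[0,0,0]],[0.6,[0.275,0.505,0],[0,0,0]]]'
python3 -m crank '[[0.6,[0,0,0],[0,0,-0.18]],[0.6,[0,0,0],[0,0,-0.18]],[0.6,[0,0,0],[0,0,-0.18]],[0.6,[0,0,0],[0,0,-0.18]],[0.6,[0,0,0],[0,0,-0.18]]]'
python3 -m crank '[[0.6,[0,0,0],[0,0,-0.12]],[0.6,[0,0,0],[0,0,0]],[0.6,[0,0,0],[0,0,0]],[0.6,[0,0,0],[0,0,0]],[0.6,[0,0,0],[0,0,0]]]'
python3 - <<'E'
from m import *
st(); im,K,C=snap('wrist','w19')
hsv=cv2.cvtColor(im,cv2.COLOR_BGR2HSV)
t=sorted([b for b in blobs(hsv,(12,90,120),(30,255,255),(200,150,330,260),40)],key=lambda t:t[0][0])
print(t); print(tagcoil(t[0][0],t[1][0],.054,K,C))
cv2.imwrite('pics/w19c.png',cv2.resize(im[0:260,100:500],None,fx=2,fy=2,interpolation=cv2.INTER_CUBIC))
E
```

```text
clock: 25.65
position: [0.4712, 0.0486, 0.2051]
ee_rot: [0.219, 0.976, -0.0, -0.0]
ft_force: [0.9, 0.8, -0.2]
grip_width: 0.8
clock: 26.15
position: [0.458, 0.2781, 0.2046]
ee_rot: [0.219, 0.976, -0.001, -0.001]
ft_force: [0.6, -0.3, 0.1]
grip_width: 0.803
clock: 26.65
position: [0.4584, 0.2762, 0.2045]
ee_rot: [-0.136, 0.991, -0.001, -0.001]
ft_force: [0.3, 0.4, -0.9]
grip_width: 0.801
clock: 27.15
position: [0.4587, 0.2766, 0.2055]
ee_rot: [-0.179, 0.984, -0.0, -0.0]
ft_force: [0.2, -0.4, 0.4]
grip_width: 0.8
t 27.15 pos [0.4587 0.2766 0.2055] yaw -159.41 tilt [-0.0003 -0.0002 -1.    ] F [ 0.2408 -0.4376  0.438 ] grip 0.8 q [-1.0962  0.1736  0.5234  1.7877 -0.0926  1.2049  1.384 ]
[(array([247.5088, 217.9386]), np.int32(114), array([10, 15], dtype=int32)), (array([269.4464, 217.9821]), np.int32(112), array([10, 15], dtype=int32)), (array([324.8814, 155.2881]), np.int32(59), array([10, 12], dtype=int32))]
(array([0.4592, 0.2769]), np.float64(20.462199525836407), np.float64(0.01960658956776327))
```

View pics/w19c.png

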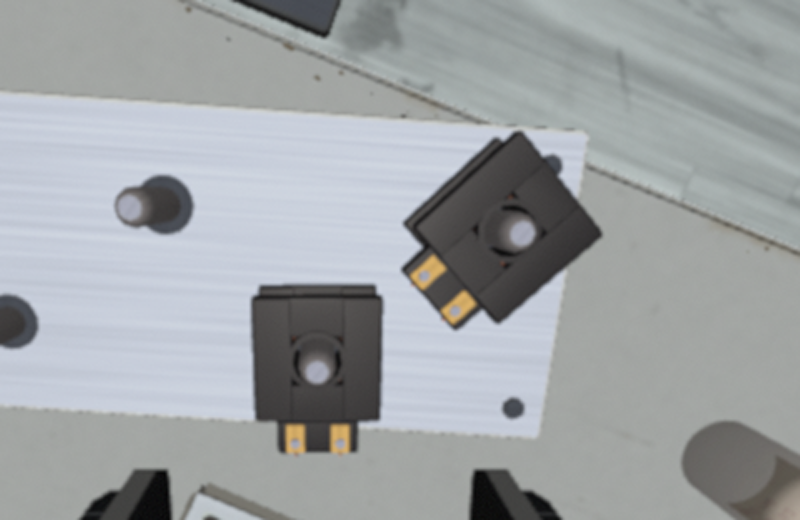

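```bash
python3 -m crank '[[0.6,[-0.004,0.004,0.5],[0,0,0.005]],[0.6,[0,0,0.5],[0,0,0]],[0.6,[0,0,0.5],[0,0,0]],[0.6,[0,0,0.46],[0,0,0]],[0.6,[0,0,0],[0,0,0]]]'
python3 -m crank '[[0.6,[0,0,0],[0,0,0]],[0.6,[0,0,0],[0,0,0]],[-0.2,[0,0,0],[0,0,0]],[-0.2,[0,0,0],[0,0,0]],[-0.2,[0,0,0],[0,0,0]]]' 90
python3 -c "
from h import *
st()"
python3 -m crank '[[-0.2,[0,0,-0.2],[0,0,0]],[-0.2,[0,0,-0.35],[0,0,0]],[-0.2,[0,0,-0.4],[0,0,0]],[-0.2,[0,0,-0.5],[0,0,0]],[-0.2,[0,0,-0.4],[0,0,0]]]' 90
python3 - <<'E'
from h import *
st(); snap('wrist','w20')
plan([0.4494,-0.2616,0.2],np.radians(154.67))
E
```

```text
clock: 27.7
position: [0.4563, 0.2753, 0.0448]
ee_rot: [-0.177, 0.984, -0.002, -0.003]
ft_force: [-0.6, -0.1, 0.3]
grip_width: 0.798
clock: 28.2
position: [0.4601, 0.2778, 0.0515]
ee_rot: [-0.177, 0.984, 0.001, 0.001]
ft_force: [-2.9, -2.3, 12.9]
grip_width: 0.63
t 28.2 pos [0.4601 0.2778 0.0515] yaw -159.57 tilt [ 0.0022  0.0027 -1.    ] F [-2.9394 -2.3092 12.9442] grip 0.63 q [-1.0406  0.376   0.4825  1.923  -0.2222  0.891   1.4806]
clock: 28.7
position: [0.4594, 0.2771, 0.2003]
ee_rot: [-0.177, 0.984, 0.001, 0.001]
ft_force: [0.3, 0.4, -2.0]
grip_width: 0.633
t 28.7 pos [0.4594 0.2771 0.2003] yaw -159.59 tilt [ 0.0019  0.0022 -1.    ] F [ 0.2703  0.429  -2.0172] grip 0.633 q [-1.103   0.1788  0.5324  1.7949 -0.0982  1.191   1.3857]
at [0.4613 0.2782 0.2052] yaw -159.62 shift units [ 2.4905 -6.2729  0.0181] rows 11.2 turn units [0.0092 0.0083 1.0159] rows 5.4
```

View pics/w20.png

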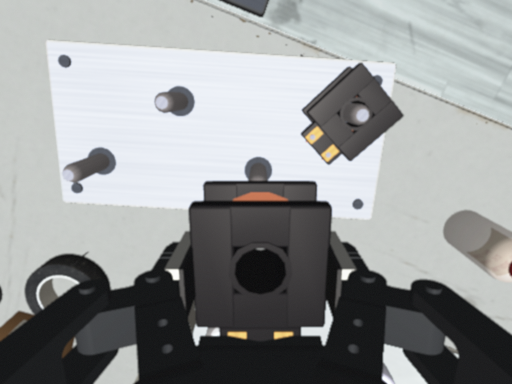

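```bash
python3 -m crank '[[-0.2,[0.207,-0.523,0],[0,0,0]],[-0.2,[0.207,-0.523,0],[0,0,0]],[-0.2,[0.207,-0.523,0],[0,0,0]],[-0.2,[0.207,-0.523,0],[0,0,0]],[-0.2,[0.207,-0.523,0],[0,0,0]]]' 100
python3 -m crank '[[-0.2,[0.207,-0.523,0],[0,0,0]],[-0.2,[0.207,-0.523,0],[0,0,0]],[-0.2,[0.207,-0.523,0],[0,0,0]],[-0.2,[0.207,-0.523,0],[0,0,0]],[-0.2,[0.207,-0.523,0],[0,0,0]]]' 100
python3 -m crank '[[-0.2,[0.207,-0.523,0],[0,0,0]],[-0.2,[0.207,-0.523,0],[0,0,0]],[-0.2,[0,0,0],[0,0,0.17]],[-0.2,[0,0,0],[0,0,0.17]],[-0.2,[0,0,0],[0,0,0.17]]]' 100
python3 -m crank '[[-0.2,[0,0,0],[0,0,0.17]],[-0.2,[0,0,0],[0,0,0.17]],[-0.2,[0,0,0],[0,0,0.166]],[-0.2,[0,0,0],[0,0,0]],[-0.2,[0,0,0],[0,0,0]]]' 100
python3 - <<'E'
from h import *
st(); snap('wrist','w21')
jx=np.array([.904,-.428]); p=np.array([.4494,-.2616])
plan(np.r_[p,0.093],np.radians(154.67))
E
```

```text
clock: 29.25
position: [0.4542, 0.0503, 0.1977]
ee_rot: [-0.177, 0.984, 0.001, 0.001]
ft_force: [1.0, -0.8, -2.0]
grip_width: 0.628
clock: 29.75
position: [0.4497, -0.1746, 0.1978]
ee_rot: [-0.177, 0.984, 0.001, 0.001]
ft_force: [1.2, -0.2, -2.2]
grip_width: 0.627
clock: 30.25
position: [0.4479, -0.2634, 0.1974]
ee_rot: [0.025, 1.0, 0.0, 0.001]
ft_force: [-0.4, -0.0, -1.6]
grip_width: 0.628
clock: 30.75
position: [0.4482, -0.2627, 0.1972]
ee_rot: [0.217, 0.976, 0.0, 0.0]
ft_force: [-0.1, 0.1, -1.2]
grip_width: 0.63
t 30.75 pos [ 0.4482 -0.2627  0.1972] yaw 154.95 tilt [ 0.0006  0.0004 -1.    ] F [-0.0641  0.0707 -1.2334] grip 0.63 q [-0.6033  0.2734  1.2149  1.8578 -0.2759  1.1993  1.835 ]
at [ 0.4482 -0.2627  0.1971] yaw 154.93 shift units [-0.0074  0.018   1.3016] rows 2.2 turn units [0.0009 0.0005 0.0059] rows 0.0
```

View pics/w21.png

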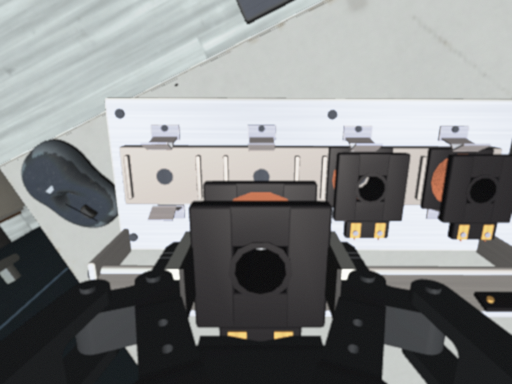

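```bash
python3 -m crank '[[-0.2,[-0.007,0.005,0.25],[0,0,0.005]],[-0.2,[0,0,0.5],[0,0,0]],[-0.2,[0,0,0.4],[0,0,0]],[-0.2,[0,0,0.13],[0,0,0]],[-0.2,[0,0,0],[0,0,0]]]' 120
python3 -m crank '[[-0.2,[0,0,0],[0,0,0]],[-0.2,[0,0,0],[0,0,0]],[-0.2,[0,0,0],[0,0,0]],[-0.2,[0,0,0],[0,0,0]],[-0.2,[0,0,0],[0,0,0]]]' 120
python3 - <<'E'
from h import *
st(); im,_,_=snap('wrist','w22')
cv2.imwrite('pics/w22c.png',cv2.resize(im[120:270,100:420],None,fx=2.4,fy=2.4,interpolation=cv2.INTER_CUBIC))
E
```

```text
clock: 31.3
position: [0.4481, -0.2627, 0.094]
ee_rot: [0.22, 0.975, -0.0, -0.001]
ft_force: [0.1, -0.4, -0.7]
grip_width: 0.625
clock: 31.8
position: [0.449, -0.2626, 0.0948]
ee_rot: [0.221, 0.975, 0.0, 0.0]
ft_force: [0.1, -0.7, -2.6]
grip_width: 0.622
t 31.8 pos [ 0.449  -0.2626  0.0948] yaw 154.51 tilt [ 0.0006  0.     -1.    ] F [ 0.0579 -0.7287 -2.5954] grip 0.622 q [-0.4485  0.4313  1.0681  1.9551 -0.4463  1.015   1.9511]
```

View pics/w22c.png

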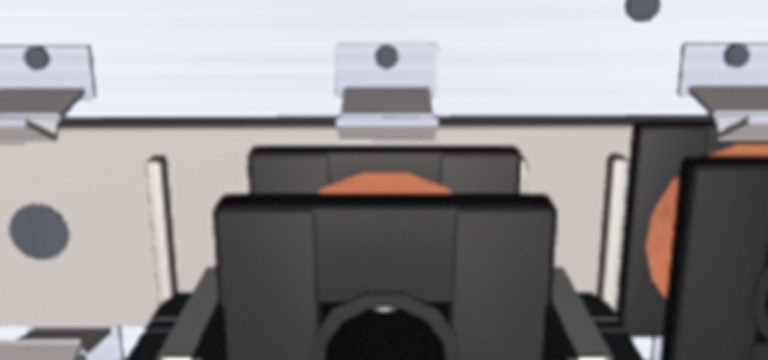

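Aligned between guides. Press in steps.

```bash
python3 -m crank '[[-0.2,[0,0,0.09],[0,0,-0.003]],[-0.2,[0,0,0.06],[0,0,0]],[-0.2,[0,0,0.05],[0,0,0]],[-0.2,[0,0,0.03],[0,0,0]],[-0.2,[0,0,0],[0,0,0]]]' 120
python3 -c "
from h import *
st()"
python3 -m crank '[[-0.2,[0,0,0.02],[0,0,0]],[-0.2,[0,0,0],[0,0,0]],[-0.2,[0,0,0],[0,0,0]],[-0.2,[0,0,0],[0,0,0]],[-0.2,[0,0,0],[0,0,0]]]' 120
python3 -c "
from h import *
st()"
```

```text
clock: 32.35
position: [0.4496, -0.2632, 0.0764]
ee_rot: [0.22, 0.976, -0.0, 0.001]
ft_force: [1.4, -0.8, 4.4]
grip_width: 0.625
t 32.35 pos [ 0.4496 -0.2632  0.0764] yaw 154.62 tilt [ 0.0015 -0.0008 -1.    ] F [ 1.4137 -0.8481  4.4073] grip 0.625 q [-0.4194  0.4606  1.0368  1.9666 -0.4782  0.9819  1.9755]
clock: 32.85
position: [0.449, -0.2629, 0.0746]
ee_rot: [0.22, 0.976, -0.0, 0.0]
ft_force: [3.1, -2.0, 2.9]
grip_width: 0.626
t 32.85 pos [ 0.449  -0.2629  0.0746] yaw 154.62 tilt [ 0.0005 -0.0004 -1.    ] F [ 3.1467 -1.9816  2.8607] grip 0.626 q [-0.4175  0.4627  1.0344  1.9686 -0.4804  0.9794  1.9771]
```

```bash
python3 -m crank '[[-0.2,[-0.007,0,0.02],[0,0,0]],[-0.2,[0,0,0.02],[0,0,0]],[-0.2,[0,0,0.02],[0,0,0]],[-0.2,[0,0,0],[0,0,0]],[-0.2,[0,0,0],[0,0,0]]]' 120
python3 -c "
from h import *
st()"
python3 -m crank '[[-0.2,[0,0,0.02],[0,0,0]],[-0.2,[0,0,0.01],[0,0,0]],[-0.2,[0,0,0],[0,0,0]],[-0.2,[0,0,0],[0,0,0]],[-0.2,[0,0,0],[0,0,0]]]' 120
python3 -c "
from h import *
st()"
```

```text
clock: 33.35
position: [0.4489, -0.2626, 0.0692]
ee_rot: [0.22, 0.976, 0.0, -0.001]
ft_force: [2.4, -0.7, -5.5]
grip_width: 0.623
t 33.35 pos [ 0.4489 -0.2626  0.0692] yaw 154.63 tilt [-0.0009  0.0005 -1.    ] F [ 2.3832 -0.7101 -5.4724] grip 0.623 q [-0.4093  0.4718  1.0249  1.9712 -0.4895  0.972   1.9832]
clock: 33.85
position: [0.4491, -0.2627, 0.0678]
ee_rot: [0.22, 0.976, 0.001, -0.0]
ft_force: [-2.7, 3.2, 10.4]
grip_width: 0.63
t 33.85 pos [ 0.4491 -0.2627  0.0678] yaw 154.62 tilt [-0.0003  0.0014 -1.    ] F [-2.7429  3.1534 10.4401] grip 0.63 q [-0.4058  0.4743  1.022   1.9715 -0.4933  0.97    1.9862]
```

```bash
python3 -m crank '[[-0.2,[0,0,0.02],[0,0,0]],[-0.2,[0,0,0],[0,0,0]],[-0.2,[0,0,0],[0,0,0]],[-0.2,[0,0,0],[0,0,0]],[-0.2,[0,0,0],[0,0,0]]]' 120
python3 -c "
from h import *
st()"
python3 -m crank '[[0.6,[0,0,-0.03],[0,0,0]],[0.6,[0,0,0],[0,0,0]],[0.6,[0,0,0],[0,0,0]],[0.6,[0,0,-0.2],[0,0,0]],[0.6,[0,0,-0.5],[0,0,0]]]'
python3 -m crank '[[0.6,[0,0,-0.6],[0,0,0]],[0.6,[0,0,-0.4],[0,0,0]],[0.6,[0,0,0],[0,0,0]],[0.6,[0,0,0],[0,0,0]],[0.6,[0,0,0],[0,0,0]]]'
python3 - <<'E'
from m import *
st(); im,K,C=snap('wrist','w23')
plan([0.38,0.33,0.2],np.radians(155.3))
cv2.imwrite('pics/w23c.png',cv2.resize(im[100:300,60:400],None,fx=2.3,fy=2.3,interpolation=cv2.INTER_CUBIC))
hsv=cv2.cvtColor(im,cv2.COLOR_BGR2HSV)
for c,a,s in blobs(hsv,(12,90,120),(30,255,255),(100,0,500,260),10): print('tag',c,a,s,onz(K,C,c,.07))
E
```

```text
clock: 34.35
position: [0.4491, -0.2628, 0.0676]
ee_rot: [0.22, 0.976, 0.002, -0.0]
ft_force: [-13.0, 10.6, 38.1]
grip_width: 0.623
t 34.35 pos [ 0.4491 -0.2628  0.0676] yaw 154.61 tilt [-0.0001  0.0032 -1.    ] F [-13.0475  10.5776  38.0582] grip 0.623 q [-0.4036  0.4749  1.021   1.971  -0.4953  0.971   1.9881]
clock: 34.85
position: [0.4476, -0.2622, 0.1233]
ee_rot: [0.22, 0.976, -0.0, -0.003]
ft_force: [1.8, 0.3, 0.9]
grip_width: 0.799
clock: 35.35
position: [0.4488, -0.2625, 0.2036]
ee_rot: [0.22, 0.976, 0.0, -0.001]
ft_force: [0.1, 0.7, -0.5]
grip_width: 0.798
t 35.35 pos [ 0.4488 -0.2625  0.2036] yaw 154.63 tilt [-0.0011  0.0007 -1.    ] F [ 0.1045  0.7493 -0.4666] grip 0.798 q [-0.6124  0.2699  1.2243  1.8477 -0.2709  1.2139  1.8251]
at [ 0.4487 -0.2626  0.2033] yaw 154.63 shift units [3.9503 6.3249 0.0467] rows 12.4 turn units [-0.0003 -0.002  -0.015 ] rows 0.1
tag [248.0547 224.9062] 128 [11 15] [ 0.4755 -0.2855  0.07  ]
tag [272.0236 224.8661] 127 [11 15] [ 0.4841 -0.2673  0.07  ]
tag [352.7612 225.3657] 134 [12 16] [ 0.5136 -0.2062  0.07  ]
tag [376.6984 224.9603] 126 [12 15] [ 0.5219 -0.1879  0.07  ]
tag [458.4242 226.4924] 132 [12 16] [ 0.5526 -0.1263  0.07  ]
tag [482.1268 226.9437] 142 [13 16] [ 0.5615 -0.1084  0.07  ]
```

View pics/w23c.png

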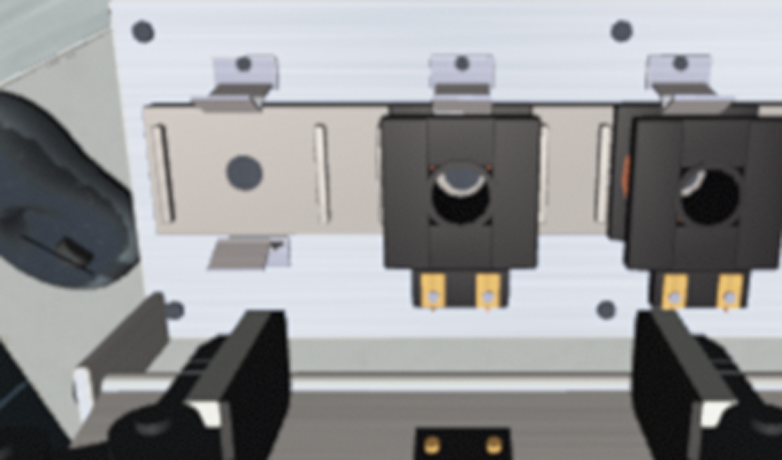

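```bash
python3 -m crank '[[0.6,[0.227,0.52,0],[0,0,0]],[0.6,[0.227,0.52,0],[0,0,0]],[0.6,[0.227,0.52,0],[0,0,0]],[0.6,[0.227,0.52,0],[0,0,0]],[0.6,[0.227,0.52,0],[0,0,0]]]'
python3 -m crank '[[0.6,[0.227,0.52,0],[0,0,0]],[0.6,[0.227,0.52,0],[0,0,0]],[0.6,[0.227,0.52,0],[0,0,0]],[0.6,[0.356,0.362,0],[0,0,0]],[0.6,[0.356,0.362,0],[0,0,0]]]'
python3 -m crank '[[0.6,[0.356,0.362,0],[0,0,0]],[0.6,[0.356,0.362,0],[0,0,0]],[0.6,[0.356,0.362,0],[0,0,0]],[0.6,[0.356,0.362,0],[0,0,0]],[0.6,[0,0,0],[0,0,0]]]'
python3 -m crank '[[0.6,[0,0,0],[0,0,0]],[0.6,[0,0,0],[0,0,0]],[0.6,[0,0,0],[0,0,0]],[0.6,[0,0,0],[0,0,0]],[0.6,[0,0,0],[0,0,0]]]'
python3 - <<'E'
from m import *
st(); im,K,C=snap('wrist','w24')
hsv=cv2.cvtColor(im,cv2.COLOR_BGR2HSV)
t=sorted([b for b in blobs(hsv,(12,90,120),(30,255,255),(200,150,330,260),40)],key=lambda t:t[0][0])
print(t); print(tagcoil(t[0][0],t[1][0],.054,K,C))
cv2.imwrite('pics/w24c.png',cv2.resize(im[0:260,100:500],None,fx=2,fy=2,interpolation=cv2.INTER_CUBIC))
E
```

```text
clock: 35.9
position: [0.4557, -0.0411, 0.2043]
ee_rot: [0.219, 0.976, 0.001, -0.0]
ft_force: [0.7, 0.1, 0.1]
grip_width: 0.797
clock: 36.4
position: [0.4331, 0.1706, 0.2036]
ee_rot: [0.22, 0.976, -0.001, -0.0]
ft_force: [0.8, -0.1, 0.7]
grip_width: 0.798
clock: 36.9
position: [0.3777, 0.3275, 0.2031]
ee_rot: [0.216, 0.976, -0.001, -0.0]
ft_force: [-0.2, -0.2, -0.8]
grip_width: 0.798
clock: 37.4
position: [0.381, 0.3226, 0.2045]
ee_rot: [0.22, 0.975, 0.0, 0.0]
ft_force: [-0.0, 0.0, 0.3]
grip_width: 0.797
t 37.4 pos [0.381  0.3226 0.2045] yaw 154.56 tilt [ 0.0001  0.     -1.    ] F [-0.005   0.0372  0.3346] grip 0.797 q [-1.4892  0.0865  0.7396  1.8856 -0.0627  1.1926  0.3985]
[(array([255.5446, 213.7321]), np.int32(112), array([10, 14], dtype=int32)), (array([277.9043, 213.7565]), np.int32(115), array([11, 14], dtype=int32))]
(array([0.3798, 0.3306]), np.float64(-25.50602597886355), np.float64(0.019837252414452413))
```

View pics/w24c.png

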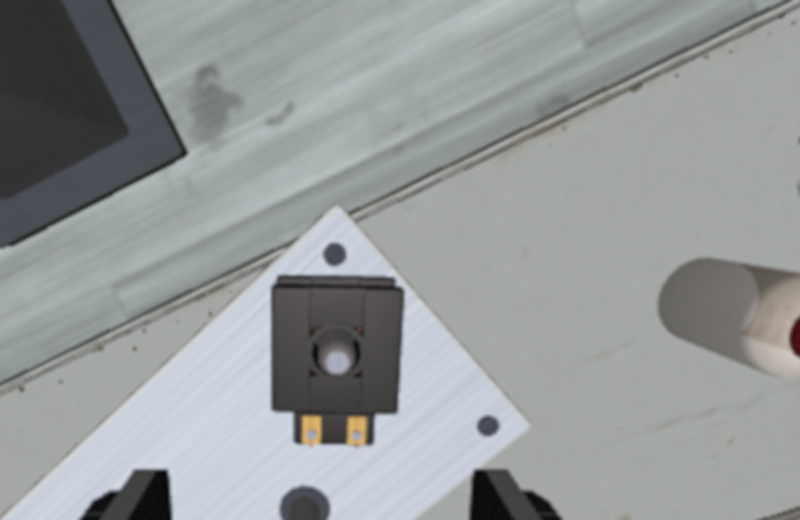

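```bash
python3 -m crank '[[0.6,[0.056,0.084,0.4],[0,0,0]],[0.6,[0,0,0.5],[0,0,0]],[0.6,[0,0,0.5],[0,0,0]],[0.6,[0,0,0.45],[0,0,0]],[0.6,[0,0,0.11],[0,0,0]]]'
python3 -m crank '[[0.6,[0,0,0],[0,0,0]],[0.6,[0,0,0],[0,0,0]],[-0.2,[0,0,0],[0,0,0]],[-0.2,[0,0,0],[0,0,0]],[-0.2,[0,0,0],[0,0,0]]]' 90
python3 -c "
from h import *
st()"
python3 -m crank '[[-0.2,[0,0,-0.2],[0,0,0]],[-0.2,[0,0,-0.35],[0,0,0]],[-0.2,[0,0,-0.4],[0,0,0]],[-0.2,[0,0,-0.5],[0,0,0]],[-0.2,[0,0,-0.4],[0,0,0]]]' 90
python3 - <<'E'
from h import *
st(); snap('wrist','w25')
plan([0.45,0.1,0.2],np.radians(154.67))
E
```

```text
clock: 37.95
position: [0.3781, 0.3292, 0.0445]
ee_rot: [0.22, 0.976, -0.003, -0.001]
ft_force: [-0.3, 0.3, 0.9]
grip_width: 0.8
clock: 38.45
position: [0.3805, 0.3319, 0.0499]
ee_rot: [0.22, 0.976, 0.001, 0.0]
ft_force: [-3.5, -2.7, 12.9]
grip_width: 0.635
t 38.45 pos [0.3805 0.3319 0.0499] yaw 154.59 tilt [ 0.0012  0.0027 -1.    ] F [-3.5489 -2.7068 12.896 ] grip 0.635 q [-1.402   0.346   0.6814  2.0138 -0.2843  0.8722  0.5622]
clock: 38.95
position: [0.3801, 0.331, 0.1988]
ee_rot: [0.22, 0.975, 0.001, 0.0]
ft_force: [1.5, 0.9, -1.6]
grip_width: 0.636
t 38.95 pos [0.3801 0.331  0.1988] yaw 154.57 tilt [ 0.0013  0.0024 -1.    ] F [ 1.4803  0.8639 -1.6211] grip 0.636 q [-1.5111  0.1066  0.7571  1.8837 -0.0801  1.1788  0.4006]
at [0.3819 0.3324 0.2034] yaw 154.53 shift units [-2.0177 -2.2569  0.0239] rows 5.0 turn units [ 0.0111  0.0011 -0.003 ] rows 0.1
```

View pics/w25.png

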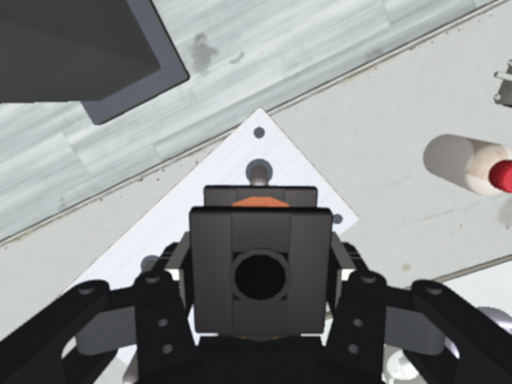

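```bash
python3 -m crank '[[-0.2,[-0.34,-0.376,0],[0,0,0]],[-0.2,[-0.34,-0.376,0],[0,0,0]],[-0.2,[-0.34,-0.376,0],[0,0,0]],[-0.2,[-0.34,-0.376,0],[0,0,0]],[-0.2,[-0.34,-0.376,0],[0,0,0]]]' 100
python3 -m crank '[[-0.2,[-0.34,-0.376,0],[0,0,0]],[-0.2,[-0.192,-0.52,0],[0,0,0]],[-0.2,[-0.192,-0.52,0],[0,0,0]],[-0.2,[-0.192,-0.52,0],[0,0,0]],[-0.2,[-0.192,-0.52,0],[0,0,0]]]' 100
python3 -m crank '[[-0.2,[-0.192,-0.52,0.1],[0,0,0]],[-0.2,[-0.192,-0.52,0.1],[0,0,0]],[-0.2,[-0.192,-0.52,0],[0,0,0]],[-0.2,[0,0,0],[0,0,0]],[-0.2,[0,0,0],[0,0,0]]]' 100
python3 - <<'E'
from h import *
st()
plan([0.41,-0.3418,0.13],np.radians(154.67))
E
```

```text
clock: 39.5
position: [0.4384, 0.1352, 0.1964]
ee_rot: [0.22, 0.976, 0.001, 0.0]
ft_force: [0.3, 0.1, -1.2]
grip_width: 0.629
clock: 40.0
position: [0.4335, -0.0806, 0.196]
ee_rot: [0.22, 0.975, 0.001, 0.0]
ft_force: [1.0, 0.3, -1.3]
grip_width: 0.634
clock: 40.5
position: [0.4217, -0.2024, 0.1805]
ee_rot: [0.222, 0.975, -0.001, -0.001]
ft_force: [-0.1, 0.4, -2.6]
grip_width: 0.634
t 40.5 pos [ 0.4217 -0.2024  0.1805] yaw 154.34 tilt [-0.0027 -0.0012 -1.    ] F [-0.063   0.3989 -2.5678] grip 0.634 q [-0.941   0.0156  1.3329  1.9998 -0.0143  1.1401  1.5209]
at [ 0.4217 -0.2024  0.1805] yaw 154.34 shift units [-0.6239 -1.6324  0.6341] rows 3.1 turn units [-0.0028 -0.0024 -0.0074] rows 0.0
```

```bash
python3 -m crank '[[-0.2,[-0.35,0,0],[0,0,0]],[-0.2,[-0.35,0,0],[0,0,0]],[-0.2,[-0.35,0,0],[0,0,0]],[-0.2,[-0.3,0,0],[0,0,0]],[-0.2,[0,0,0],[0,0,0]]]' 100
python3 - <<'E'
from h import *
st()
E
python3 -m crank '[[-0.2,[0,-0.4,0],[0,0,0]],[-0.2,[0,-0.4,0],[0,0,0]],[-0.2,[0,-0.4,0],[0,0,0]],[-0.2,[0,-0.4,0],[0,0,0]],[-0.2,[0,0,0],[0,0,0]]]' 100
python3 - <<'E'
from h import *
st()
plan([0.41,-0.3418,0.13],np.radians(154.67))
E
```

```text
clock: 41.0
position: [0.5118, -0.2411, 0.1829]
ee_rot: [0.22, 0.976, 0.0, -0.001]
ft_force: [-0.4, -0.1, -1.7]
grip_width: 0.629
t 41.0 pos [ 0.5118 -0.2411  0.1829] yaw 154.6 tilt [-0.0019  0.0013 -1.    ] F [-0.3993 -0.0687 -1.7087] grip 0.629 q [-0.5244  0.4355  1.1191  1.7544 -0.4163  1.2191  1.8347]
clock: 41.5
position: [0.4514, -0.3602, 0.1839]
ee_rot: [0.223, 0.975, 0.0, -0.001]
ft_force: [-0.2, 0.4, -1.3]
grip_width: 0.633
t 41.5 pos [ 0.4514 -0.3602  0.1839] yaw 154.17 tilt [-0.0016  0.0007 -1.    ] F [-0.2472  0.4236 -1.3256] grip 0.633 q [-0.2614  0.4635  1.1037  1.7226 -0.4364  1.2315  2.0708]
at [ 0.4514 -0.3602  0.1839] yaw 154.17 shift units [ 0.5649 -0.018   0.675 ] rows 1.5 turn units [-0.0001 -0.0023 -0.0111] rows 0.1
```

```bash
python3 -m crank '[[-0.2,[0.19,0,0.22],[0,0,0]],[-0.2,[0.19,0,0.22],[0,0,0]],[-0.2,[0.185,-0.018,0.23],[0,0,-0.01]],[-0.2,[0,0,0],[0,0,0]],[-0.2,[0,0,0],[0,0,0]]]' 120
python3 - <<'E'
from h import *
st(); im,_,_=snap('wrist','w26')
plan([0.41,-0.3418,0.095],np.radians(154.67))
E
```

```text
clock: 42.0
position: [0.4138, -0.3382, 0.1299]
ee_rot: [0.216, 0.976, 0.001, -0.001]
ft_force: [0.3, -0.1, -1.4]
grip_width: 0.625
t 42.0 pos [ 0.4138 -0.3382  0.1299] yaw 155.01 tilt [-0.0015  0.0025 -1.    ] F [ 0.28   -0.0596 -1.3627] grip 0.625 q [-0.3103  0.4249  1.1101  1.888  -0.4287  1.0976  2.1026]
at [ 0.4142 -0.3389  0.1302] yaw 155.0 shift units [ 0.0315 -0.0551  0.44  ] rows 0.7 turn units [ 0.0011 -0.002   0.0074] rows 0.0
```

View pics/w26.png

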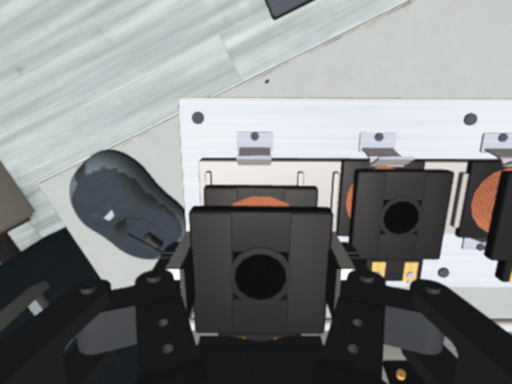

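```bash
python3 -m crank '[[-0.2,[0.03,-0.055,0.1],[0,0,0.007]],[-0.2,[0,0,0.15],[0,0,0]],[-0.2,[0,0,0.19],[0,0,0]],[-0.2,[0,0,0],[0,0,0]],[-0.2,[0,0,0],[0,0,0]]]' 120
python3 -m crank '[[-0.2,[0,0,0],[0,0,0]],[-0.2,[0,0,0],[0,0,0]],[-0.2,[0,0,0],[0,0,0]],[-0.2,[0,0,0],[0,0,0]],[-0.2,[0,0,0],[0,0,0]]]' 120
python3 - <<'E'
from h import *
st(); im,_,_=snap('wrist','w27')
plan([0.41,-0.3418,0.095],np.radians(154.67))
cv2.imwrite('pics/w27c.png',cv2.resize(im[120:270,100:420],None,fx=2.4,fy=2.4,interpolation=cv2.INTER_CUBIC))
E
```

```text
clock: 42.55
position: [0.4078, -0.3426, 0.0929]
ee_rot: [0.22, 0.975, 0.0, -0.003]
ft_force: [-0.2, 0.0, -1.0]
grip_width: 0.62
clock: 43.05
position: [0.4083, -0.3425, 0.0937]
ee_rot: [0.22, 0.976, 0.0, -0.002]
ft_force: [0.2, 0.1, -1.1]
grip_width: 0.621
t 43.05 pos [ 0.4083 -0.3425  0.0937] yaw 154.6 tilt [-0.0034  0.0015 -1.    ] F [ 0.1536  0.1071 -1.1222] grip 0.621 q [-0.2559  0.4749  1.062   1.9202 -0.4816  1.0343  2.1447]
at [ 0.4083 -0.3425  0.0936] yaw 154.6 shift units [-0.0154  0.0171 -0.0171] rows 0.0 turn units [-0.0002 -0.0048 -0.0016] rows 0.0
```

View pics/w27c.png

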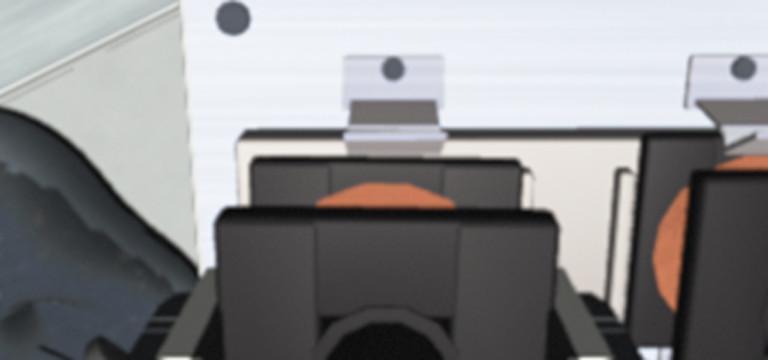

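```bash
python3 -m crank '[[-0.2,[-0.015,0.017,0.03],[0,-0.005,0]],[-0.2,[0,0,0.05],[0,0,0]],[-0.2,[0,0,0.05],[0,0,0]],[-0.2,[0,0,0.04],[0,0,0]],[-0.2,[0,0,0],[0,0,0]]]' 120
python3 -c "
from h import *
st()
plan([0.41,-0.3418,0.067],np.radians(154.67))"
python3 -m crank '[[-0.2,[0,0,0.03],[0,0,0]],[-0.2,[0,0,0],[0,0,0]],[-0.2,[0,0,0],[0,0,0]],[-0.2,[0,0,0],[0,0,0]],[-0.2,[0,0,0],[0,0,0]]]' 120
python3 -c "
from h import *
st()"
```

```text
clock: 43.6
position: [0.4099, -0.3418, 0.0795]
ee_rot: [0.22, 0.976, -0.0, -0.0]
ft_force: [1.2, -0.7, -2.1]
grip_width: 0.624
t 43.6 pos [ 0.4099 -0.3418  0.0795] yaw 154.59 tilt [-0.0004 -0.0003 -1.    ] F [ 1.1909 -0.6647 -2.1133] grip 0.624 q [-0.2398  0.4942  1.04    1.9308 -0.5048  1.0064  2.1577]
at [ 0.4099 -0.3418  0.0795] yaw 154.59 shift units [-0.0013  0.0009  0.1568] rows 0.3 turn units [-0.0006 -0.0002 -0.0018] rows 0.0
clock: 44.1
position: [0.41, -0.3419, 0.0776]
ee_rot: [0.22, 0.976, -0.0, 0.0]
ft_force: [1.2, -1.5, -0.6]
grip_width: 0.628
t 44.1 pos [ 0.41   -0.3419  0.0776] yaw 154.6 tilt [ 0.0001 -0.0005 -1.    ] F [ 1.2285 -1.5184 -0.6352] grip 0.628 q [-0.2371  0.4969  1.037   1.932  -0.5081  1.0028  2.1601]
```

```bash
python3 -m crank '[[-0.2,[0,0,0.03],[0,0,0]],[-0.2,[0,0,0.02],[0,0,0]],[-0.2,[0,0,0],[0,0,0]],[-0.2,[0,0,0],[0,0,0]],[-0.2,[0,0,0],[0,0,0]]]' 120
python3 -c "
from h import *
st()"
python3 -m crank '[[-0.2,[-0.006,0,0.02],[0,0,0]],[-0.2,[0,0,0.02],[0,0,0]],[-0.2,[0,0,0],[0,0,0]],[-0.2,[0,0,0],[0,0,0]],[-0.2,[0,0,0],[0,0,0]]]' 120
python3 -c "
from h import *
st()"
```

```text
clock: 44.6
position: [0.4101, -0.342, 0.0736]
ee_rot: [0.22, 0.976, -0.0, 0.0]
ft_force: [1.8, -1.4, 2.2]
grip_width: 0.626
t 44.6 pos [ 0.4101 -0.342   0.0736] yaw 154.59 tilt [ 0.0002 -0.0006 -1.    ] F [ 1.7748 -1.3813  2.1858] grip 0.626 q [-0.2316  0.5029  1.0306  1.9344 -0.5146  0.9958  2.1644]
clock: 45.1
position: [0.4102, -0.3417, 0.07]
ee_rot: [0.22, 0.976, 0.0, -0.0]
ft_force: [2.9, -1.8, -3.1]
grip_width: 0.63
t 45.1 pos [ 0.4102 -0.3417  0.07  ] yaw 154.6 tilt [-0.0006  0.0002 -1.    ] F [ 2.8843 -1.7749 -3.0847] grip 0.63 q [-0.2265  0.5087  1.0244  1.9359 -0.5203  0.991   2.1679]
```

```bash
python3 -m crank '[[-0.2,[0,0,0.02],[0,0,0]],[-0.2,[0,0,0.02],[0,0,0]],[-0.2,[0,0,0],[0,0,0]],[-0.2,[0,0,0],[0,0,0]],[-0.2,[0,0,0],[0,0,0]]]' 120
python3 -c "
from h import *
st()"
python3 -m crank '[[-0.2,[0,0,0.02],[0,0,0]],[-0.2,[0,0,0],[0,0,0]],[-0.2,[0,0,0],[0,0,0]],[-0.2,[0,0,0],[0,0,0]],[-0.2,[0,0,0],[0,0,0]]]' 120
python3 -c "
from h import *
st()"
```

```text
clock: 45.6
position: [0.4101, -0.3417, 0.0669]
ee_rot: [0.22, 0.976, 0.0, -0.0]
ft_force: [0.3, -0.7, -5.2]
grip_width: 0.628
t 45.6 pos [ 0.4101 -0.3417  0.0669] yaw 154.59 tilt [-0.0007  0.0003 -1.    ] F [ 0.2725 -0.6517 -5.2341] grip 0.628 q [-0.2222  0.5133  1.0194  1.9378 -0.5252  0.9858  2.1713]
clock: 46.1
position: [0.4102, -0.3419, 0.0662]
ee_rot: [0.22, 0.976, 0.0, -0.0]
ft_force: [-2.8, 3.4, 9.4]
grip_width: 0.626
t 46.1 pos [ 0.4102 -0.3419  0.0662] yaw 154.59 tilt [-0.      0.0008 -1.    ] F [-2.8271  3.3717  9.4228] grip 0.626 q [-0.22    0.5147  1.0179  1.9377 -0.5275  0.9849  2.1732]
```

```bash
python3 -m crank '[[-0.2,[0,0,0.02],[0,0,0]],[-0.2,[0,0,0],[0,0,0]],[-0.2,[0,0,0],[0,0,0]],[-0.2,[0,0,0],[0,0,0]],[-0.2,[0,0,0],[0,0,0]]]' 120
python3 -m crank '[[0.6,[0,0,-0.03],[0,0,0]],[0.6,[0,0,0],[0,0,0]],[0.6,[0,0,0],[0,0,0]],[0.6,[0,0,-0.2],[0,0,0]],[0.6,[0,0,-0.4],[0,0,0]]]'
python3 -m crank '[[0.6,[0,0.1,-0.4],[0,0,0]],[0.6,[0,0.3,-0.4],[0,0,0]],[0.6,[0,0.3,-0.2],[0,0,0]],[0.6,[0,0.3,0],[0,0,0]],[0.6,[0,0,0],[0,0,0]]]'
python3 -m crank '[[0.6,[0,0,0],[0,0,0]],[0.6,[0,0,0],[0,0,0]],[0.6,[0,0,0],[0,0,0]],[0.6,[0,0,0],[0,0,0]],[0.6,[0,0,0],[0,0,0]]]'
python3 - <<'E'
from m import *
st(); im,K,C=snap('wrist','w28')
plan([0.6007,-0.1877,0.2],np.radians(154.67))
hsv=cv2.cvtColor(im,cv2.COLOR_BGR2HSV)
jx=np.array([.904,-.428]);jy=np.array([.428,.904]);c0=np.array([.4116,-.3413])
for c,a,s in blobs(hsv,(12,90,120),(30,255,255),(50,0,510,260),10): 
    p=onz(K,C,c,.07)[:2]-c0; print('tag',c,a,s,p@jx,p@jy)
E
```

```text
clock: 46.6
position: [0.4102, -0.342, 0.066]
ee_rot: [0.22, 0.975, 0.001, 0.0]
ft_force: [-10.9, 12.3, 35.0]
grip_width: 0.624
clock: 47.1
position: [0.4092, -0.3414, 0.1141]
ee_rot: [0.22, 0.975, 0.0, -0.002]
ft_force: [-0.3, 0.2, 1.2]
grip_width: 0.803
clock: 47.6
position: [0.4467, -0.2669, 0.1953]
ee_rot: [0.218, 0.976, 0.001, 0.001]
ft_force: [-0.6, 0.6, -0.1]
grip_width: 0.798
clock: 48.1
position: [0.4443, -0.2702, 0.1943]
ee_rot: [0.22, 0.975, -0.0, -0.0]
ft_force: [-0.4, -0.3, 0.3]
grip_width: 0.801
t 48.1 pos [ 0.4443 -0.2702  0.1943] yaw 154.53 tilt [-0.0004 -0.0003 -1.    ] F [-0.4145 -0.254   0.2891] grip 0.801 q [-0.5955  0.2933  1.2337  1.8599 -0.2968  1.1977  1.8617]
at [ 0.4444 -0.2701  0.1943] yaw 154.55 shift units [-1.3218  1.7691 -0.0727] rows 3.7 turn units [-0.0006 -0.0003 -0.0026] rows 0.0
tag [258.5101 229.7181] 149 [12 16] 0.033651271341487016 0.07764814621052174
tag [282.9265 229.4412] 136 [11 16] 0.03344701219983766 0.0974995687599122
tag [149.1986 230.3688] 141 [13 16] 0.03404973838388195 -0.011357936105308806
tag [173.7117 228.4234] 111 [12 11] 0.03238267311307439 0.008737208154523427
tag [365.7357 230.2786] 140 [13 15] 0.03431221963934675 0.16485058916987966
tag [390.3986 230.1449] 138 [12 15] 0.03423382318094648 0.18488265711467738
tag [476.1691 231.1397] 136 [14 16] 0.03524231929202272 0.2547010477493879
tag [500.6358 231.9404] 151 [14 17] 0.03598480885440236 0.2747195793097036
```

View pics/w28.png

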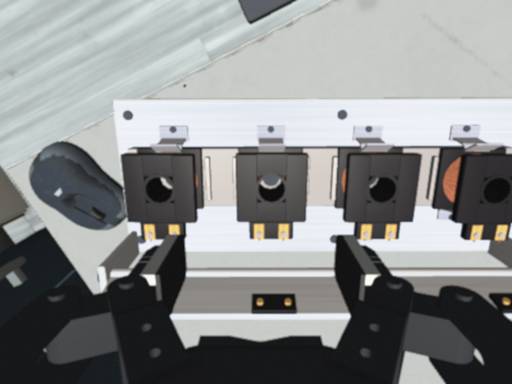

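```bash
python3 -m crank '[[0,[-0.33,0.442,0],[0,0,0]],[0,[-0.33,0.442,0],[0,0,0]],[0,[-0.33,0.442,0],[0,0,0]],[0,[-0.33,0.442,0],[0,0,0]],[0,[0,0,0.2],[0,0,0]]]' 30
python3 -m crank '[[0,[0,0,0.3],[0,0,0]],[0,[0,0,0],[0,0,0]],[0,[0,0,0],[0,0,0]],[0,[0,0,0],[0,0,0]],[0,[0,0,0],[0,0,0]]]' 30
python3 - <<'E'
from m import *
st(); im,K,C=snap('wrist','w29')
plan([0.6007,-0.1877,0.1034],np.radians(154.67))
E
```

```text
clock: 48.65
position: [0.6063, -0.1827, 0.1783]
ee_rot: [0.216, 0.976, 0.0, 0.001]
ft_force: [-0.4, -0.2, -0.7]
grip_width: 0.498
clock: 49.15
position: [0.6011, -0.1875, 0.1555]
ee_rot: [0.22, 0.976, 0.0, 0.001]
ft_force: [-0.3, 0.2, 2.1]
grip_width: 0.502
t 49.15 pos [ 0.6011 -0.1875  0.1555] yaw 154.58 tilt [ 0.0015 -0.0002 -1.    ] F [-0.3082  0.1546  2.0913] grip 0.502 q [-0.4954  0.6034  1.0157  1.6102 -0.5372  1.2318  1.7518]
at [ 0.6011 -0.1874  0.1553] yaw 154.59 shift units [ 0.0038 -0.0052  0.6491] rows 1.1 turn units [ 0.0005  0.0017 -0.0017] rows 0.0
```

View pics/w29.png

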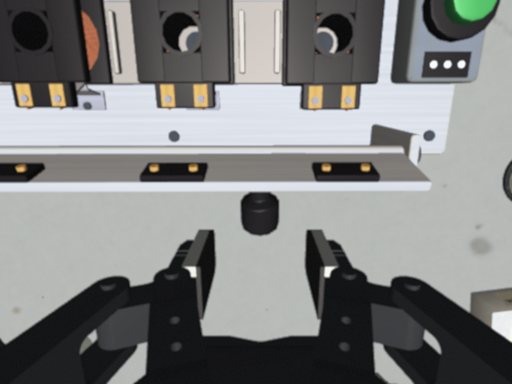

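```bash
python3 -m crank '[[0,[0.004,-0.005,0.3],[0,0,0]],[0,[0,0,0.35],[0,0,0]],[0,[0,0,0],[0,0,0]],[-1,[0,0,0],[0,0,0]],[-1,[0,0,0],[0,0,0]]]' 30
python3 -m crank '[[-1,[0,0,0],[0,0,0]],[-1,[0,0,0],[0,0,0]],[-1,[0,0,0],[0,0,0]],[-1,[0,0,0],[0,0,0]],[-1,[0,0,0],[0,0,0]]]' 30
python3 -c "
from h import *
st()"
```

```text
clock: 49.7
position: [0.6009, -0.1877, 0.1039]
ee_rot: [0.22, 0.976, -0.0, 0.001]
ft_force: [0.6, 0.5, -0.3]
grip_width: 0.241
clock: 50.2
position: [0.6012, -0.1879, 0.1033]
ee_rot: [0.22, 0.976, -0.0, 0.001]
ft_force: [1.7, -0.2, 6.2]
grip_width: 0.24
t 50.2 pos [ 0.6012 -0.1879  0.1033] yaw 154.6 tilt [ 0.0022 -0.001  -1.    ] F [ 1.6619 -0.1579  6.2326] grip 0.24 q [-0.4673  0.6561  0.9697  1.655  -0.5851  1.1456  1.783 ]
```

```bash
python3 -m crank '[[-1,[0.058,0,-0.074],[0,0,0]],[-1,[0.07,0,-0.062],[0,0,0]],[-1,[0.08,0,-0.049],[0,0,0]],[-1,[0.087,0,-0.034],[0,0,0]],[-1,[0.092,0,-0.017],[0,0,0]]]' 30
python3 -c "
from h import *
st()"
python3 -m crank '[[-1,[0.094,0,-0.001],[0,0,0]],[-1,[0.092,0,0.016],[0,0,0]],[-1,[0.088,0,0.032],[0,0,0]],[-1,[0.081,0,0.048],[0,0,0]],[-1,[0,0,0],[0,0,0]]]' 30
python3 - <<'E'
from h import *
st(); snap('wrist','w30')
E
```

```text
clock: 50.7
position: [0.572, -0.1741, 0.121]
ee_rot: [0.22, 0.976, -0.0, 0.0]
ft_force: [4.5, -2.2, -8.9]
grip_width: 0.244
t 50.7 pos [ 0.572  -0.1741  0.121 ] yaw 154.59 tilt [ 0.0002 -0.0007 -1.    ] F [ 4.5389 -2.2347 -8.9252] grip 0.244 q [-0.5484  0.5767  1.0201  1.7297 -0.5353  1.1429  1.7586]
clock: 51.2
position: [0.5465, -0.162, 0.1138]
ee_rot: [0.22, 0.976, -0.0, 0.0]
ft_force: [3.4, -2.1, -2.2]
grip_width: 0.242
t 51.2 pos [ 0.5465 -0.162   0.1138] yaw 154.59 tilt [ 0.0009 -0.0003 -1.    ] F [ 3.4361 -2.0648 -2.2089] grip 0.242 q [-0.6105  0.5283  1.0473  1.8118 -0.5113  1.1022  1.7461]
```

View pics/w30.png

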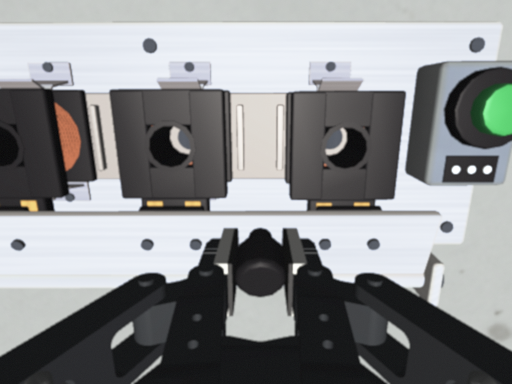

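```bash
python3 -m crank '[[-1,[0.035,0,0.03],[0,0,0]],[-1,[0.036,0,0.031],[0,0,0]],[-1,[0,0,0],[0,0,0]],[-1,[0,0,0],[0,0,0]],[-1,[0,0,0],[0,0,0]]]' 30
python3 -c "
from h import *
st()"
python3 -m crank '[[-1,[0.01,0,0.012],[0,0,0]],[-1,[0,0,0],[0,0,0]],[-1,[0,0,0],[0,0,0]],[-1,[0,0,0],[0,0,0]],[-1,[0,0,0],[0,0,0]]]' 30
python3 -c "
from h import *
st()"
```

```text
clock: 51.75
position: [0.5417, -0.1597, 0.109]
ee_rot: [0.22, 0.976, -0.0, 0.0]
ft_force: [1.8, -0.9, 4.8]
grip_width: 0.239
t 51.75 pos [ 0.5417 -0.1597  0.109 ] yaw 154.59 tilt [ 0.0001 -0.0002 -1.    ] F [ 1.7572 -0.9085  4.8379] grip 0.239 q [-0.6185  0.5242  1.048   1.8289 -0.5109  1.0897  1.746 ]
clock: 52.25
position: [0.5409, -0.1593, 0.1079]
ee_rot: [0.22, 0.976, -0.0, -0.0]
ft_force: [1.1, -1.3, 5.0]
grip_width: 0.244
t 52.25 pos [ 0.5409 -0.1593  0.1079] yaw 154.59 tilt [-0.0001 -0.0002 -1.    ] F [ 1.1054 -1.3222  4.9997] grip 0.244 q [-0.6196  0.5238  1.0478  1.8319 -0.5112  1.0873  1.7462]
```

```bash
python3 -m crank '[[-1,[0.01,0,0.015],[0,0,0]],[-1,[0,0,0],[0,0,0]],[-1,[0,0,0],[0,0,0]],[-1,[0,0,0],[0,0,0]],[-1,[0,0,0],[0,0,0]]]' 30
python3 -c "
from h import *
st()"
python3 -m crank '[[-1,[0.01,0,0.015],[0,0,0]],[-1,[0,0,0],[0,0,0]],[-1,[0,0,0],[0,0,0]],[-1,[0,0,0],[0,0,0]],[-1,[0,0,0],[0,0,0]]]' 30
python3 - <<'E'
from h import *
st(); snap('wrist','w31')
E
```

```text
clock: 52.75
position: [0.54, -0.1589, 0.1068]
ee_rot: [0.22, 0.976, 0.0, -0.0]
ft_force: [0.7, -1.3, 6.7]
grip_width: 0.238
t 52.75 pos [ 0.54   -0.1589  0.1068] yaw 154.59 tilt [-0.0004  0.0001 -1.    ] F [ 0.7259 -1.2753  6.7116] grip 0.238 q [-0.6204  0.5235  1.0474  1.835  -0.5117  1.0849  1.7466]
clock: 53.25
position: [0.54, -0.1589, 0.1066]
ee_rot: [0.22, 0.976, 0.0, 0.001]
ft_force: [-1.0, 1.0, 16.2]
grip_width: 0.237
t 53.25 pos [ 0.54   -0.1589  0.1066] yaw 154.58 tilt [ 0.0013 -0.0001 -1.    ] F [-0.9981  0.9656 16.1697] grip 0.237 q [-0.6212  0.5226  1.0479  1.8365 -0.5122  1.0826  1.7471]
```

```bash
python3 -m crank '[[-1,[0,0,0.01],[0,0,0]],[-1,[0,0,0],[0,0,0]],[0,[0,0,-0.01],[0,0,0]],[0,[0,0,0],[0,0,0]],[0,[0,0,0],[0,0,0]]]' 30
python3 -m crank '[[0,[0,0,-0.2],[0,0,0]],[0,[0,0,-0.5],[0,0,0]],[-1,[0,0,-0.4],[0,0,0]],[-1,[0,0,-0.1],[0,0,0]],[-1,[0,0,0],[0,0,0]]]' 30
python3 -m crank '[[-1,[0,0,0],[0,0,0]],[-1,[0,0,0],[0,0,0]],[-1,[0,0,0],[0,0,0]],[-1,[0,0,0],[0,0,0]],[-1,[0,0,0],[0,0,0]]]' 30
python3 - <<'E'
from h import *
st(); im,K,C=snap('wrist','w32')
plan([.5414,-.0243,.12],np.radians(154.67))
jx=np.array([.904,-.428,0]);jy=np.array([.428,.904,0]);c=np.array([.4682,-.2218,.077])
for y in(.1,-.1,.17): print(proj(K,C,c+jx*.028+jy*y+[0,0,.003]),proj(K,C,c+jx*.07+jy*y+[0,0,.003]))
print('knob',proj(K,C,c+jx*.04+jy*.088+[0,0,.033]))
s,_,_=snap('side','s32'); cv2.imwrite('pics/s32c.png',cv2.resize(s[200:350,200:310],None,fx=4,fy=4,interpolation=cv2.INTER_CUBIC))
E
```

```text
clock: 53.8
position: [0.5387, -0.1582, 0.1047]
ee_rot: [0.22, 0.976, -0.0, -0.001]
ft_force: [0.9, -0.3, 0.6]
grip_width: 0.5
clock: 54.3
position: [0.5399, -0.1587, 0.2029]
ee_rot: [0.22, 0.976, 0.0, 0.001]
ft_force: [-0.5, -0.1, -0.5]
grip_width: 0.007
clock: 54.8
position: [0.5392, -0.1586, 0.201]
ee_rot: [0.22, 0.976, -0.0, -0.0]
ft_force: [0.5, -0.5, 1.1]
grip_width: 0.0
t 54.8 pos [ 0.5392 -0.1586  0.201 ] yaw 154.58 tilt [-0.0007 -0.0003 -1.    ] F [ 0.455  -0.4861  1.1354] grip 0.0 q [-0.7145  0.4125  1.1567  1.745  -0.3968  1.248   1.6685]
at [ 0.5392 -0.1586  0.2011] yaw 154.58 shift units [0.6959 1.5285 1.0133] rows 3.3 turn units [-0.0007 -0.0004 -0.0019] rows 0.0
[275.4209 178.6761] [274.8308 229.4823]
[ 14.9922 179.0065] [ 25.7926 229.7188]
[366.7726 178.5602] [362.1786 229.3993]
knob [259.7159 206.275 ]
```

View pics/w32.png

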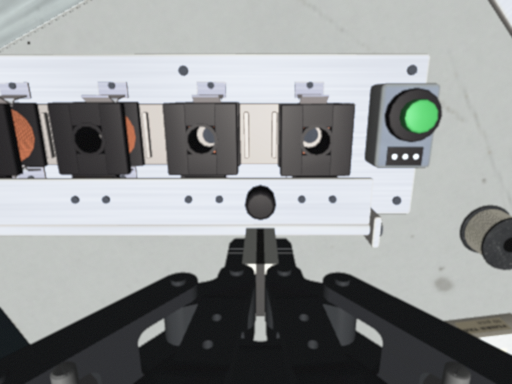

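View pics/s32c.png

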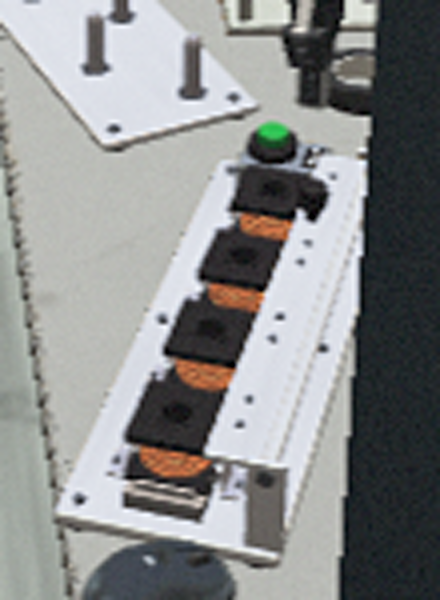

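```bash
python3 -m crank '[[-1,[0.174,0.382,0],[0,0,0]],[-1,[0.174,0.382,0],[0,0,0]],[-1,[0.174,0.382,0],[0,0,0]],[-1,[0.174,0.382,0],[0,0,0]],[-1,[0,0,0.4],[0,0,0]]]' 30
python3 -m crank '[[-1,[0,0,0.4],[0,0,0]],[-1,[0,0,0.2],[0,0,0]],[-1,[0,0,0],[0,0,0]],[-1,[0,0,0],[0,0,0]],[-1,[0,0,0],[0,0,0]]]' 30
python3 - <<'E'
from h import *
st(); im,K,C=snap('wrist','w33')
plan([.5414,-.0243,.10],np.radians(154.67))
E
```

```text
clock: 55.4
position: [0.5442, -0.018, 0.1713]
ee_rot: [0.216, 0.976, 0.002, 0.002]
ft_force: [1.2, 0.1, 0.1]
grip_width: -0.001
clock: 55.9
position: [0.5424, -0.0247, 0.1227]
ee_rot: [0.22, 0.975, 0.0, 0.001]
ft_force: [-0.1, 0.2, 0.3]
grip_width: 0.006
t 55.9 pos [ 0.5424 -0.0247  0.1227] yaw 154.55 tilt [ 0.0019 -0.     -1.    ] F [-0.1258  0.2213  0.3451] grip 0.006 q [-0.9297  0.4579  1.0997  1.8765 -0.4607  1.0896  1.4764]
at [ 0.5423 -0.0246  0.1226] yaw 154.57 shift units [ 0.0123 -0.0022  0.2827] rows 0.5 turn units [ 0.0012  0.002  -0.0023] rows 0.0
```

View pics/w33.png

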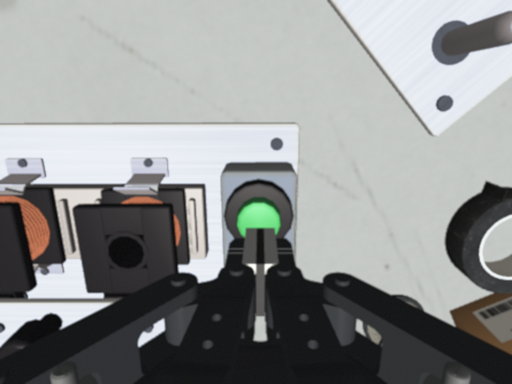

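```bash
python3 -m crank '[[-1,[0.012,0,0.14],[0,0,0]],[-1,[0,0,0.1],[0,0,0]],[-1,[0,0,0.05],[0,0,0]],[-1,[0,0,0],[0,0,0]],[-1,[0,0,0],[0,0,0]]]' 30
python3 -c "
from h import *
st()"
```

```text
clock: 56.45
position: [0.5406, -0.024, 0.0981]
ee_rot: [0.22, 0.975, -0.0, -0.0]
ft_force: [0.6, -0.8, 0.1]
grip_width: 0.001
t 56.45 pos [ 0.5406 -0.024   0.0981] yaw 154.58 tilt [-0.0003 -0.0004 -1.    ] F [ 0.5581 -0.8488  0.0985] grip 0.001 q [-0.903   0.489   1.0661  1.8987 -0.4939  1.048   1.4985]
```

```bash
python3 -m crank '[[-1,[0,0,0.04],[0,0,0]],[-1,[0,0,0],[0,0,0]],[-1,[0,0,0.03],[0,0,0]],[-1,[0,0,0],[0,0,0]],[-1,[0,0,0],[0,0,0]]]' 30
python3 -c "
from h import *
st()"
python3 -m crank '[[-1,[0,0,0.03],[0,0,0]],[-1,[0,0,0],[0,0,0]],[-1,[0,0,0],[0,0,0]],[-1,[0,0,0],[0,0,0]],[-1,[0,0,0],[0,0,0]]]' 30
python3 -c "
from h import *
st()"
```

```text
clock: 56.95
position: [0.5408, -0.0239, 0.0926]
ee_rot: [0.22, 0.976, -0.0, 0.0]
ft_force: [0.1, 0.9, 2.9]
grip_width: 0.0
t 56.95 pos [ 0.5408 -0.0239  0.0926] yaw 154.59 tilt [ 0.0001 -0.0002 -1.    ] F [0.0889 0.8635 2.9392] grip 0.0 q [-0.8961  0.4965  1.0579  1.9026 -0.5024  1.0385  1.5043]
clock: 57.45
position: [0.5408, -0.0238, 0.0902]
ee_rot: [0.22, 0.976, -0.0, 0.0]
ft_force: [0.8, -0.0, 3.6]
grip_width: 0.003
t 57.45 pos [ 0.5408 -0.0238  0.0902] yaw 154.59 tilt [ 0.0002 -0.0002 -1.    ] F [ 0.8038 -0.0455  3.59  ] grip 0.003 q [-0.893   0.4998  1.0543  1.9043 -0.506   1.0342  1.5067]
```

Contact made; carry on through the travel until the hard stop.

```bash
python3 -m crank '[[-1,[0,0,0.03],[0,0,0]],[-1,[0,0,0],[0,0,0]],[-1,[0,0,0.02],[0,0,0]],[-1,[0,0,0],[0,0,0]],[-1,[0,0,0],[0,0,0]]]' 30
python3 -c "
from h import *
st()"
python3 -m crank '[[-1,[0,0,0.02],[0,0,0]],[-1,[0,0,0],[0,0,0]],[-1,[0,0,0],[0,0,0]],[-1,[0,0,0],[0,0,0]],[-1,[0,0,0],[0,0,0]]]' 30
python3 -c "
from h import *
st()"
```

```text
clock: 57.95
position: [0.541, -0.0239, 0.0877]
ee_rot: [0.22, 0.975, 0.001, -0.0]
ft_force: [-9.5, 0.9, 30.6]
grip_width: 0.002
t 57.95 pos [ 0.541  -0.0239  0.0877] yaw 154.58 tilt [ 0.      0.0014 -1.    ] F [-9.549   0.8878 30.559 ] grip 0.002 q [-0.888   0.5037  1.0498  1.9054 -0.5116  1.0309  1.5109]
clock: 58.45
position: [0.5411, -0.024, 0.0873]
ee_rot: [0.22, 0.975, 0.001, -0.0]
ft_force: [-18.1, 3.8, 48.9]
grip_width: -0.004
t 58.45 pos [ 0.5411 -0.024   0.0873] yaw 154.57 tilt [-0.0001  0.0027 -1.    ] F [-18.1018   3.7676  48.944 ] grip -0.004 q [-0.8861  0.5044  1.0487  1.9051 -0.5135  1.031   1.5125]
```

```bash
python3 -m crank '[[-1,[0,0,-0.1],[0,0,0]],[-1,[0,0,-0.3],[0,0,0]],[-1,[0,0,-0.5],[0,0,0]],[-1,[0,0,-0.5],[0,0,0]],[-1,[0,0,-0.3],[0,0,0]]]' 30
python3 -m crank '[[-1,[0.3,-0.4,0],[0,0,0]],[-1,[0.3,-0.4,0],[0,0,0]],[-1,[0,-0.4,0],[0,0,0]],[-1,[0,0,0],[0,0,0]],[-1,[0,0,0],[0,0,0]]]' 30
python3 -m crank '[[-1,[0,0,0],[0,0,0]],[-1,[0,0,0],[0,0,0]],[-1,[0,0,0],[0,0,0]],[-1,[0,0,0],[0,0,0]],[-1,[0,0,0],[0,0,0]]]' 30
python3 - <<'E'
from m import *
st(); im,K,C=snap('wrist','w34'); snap('top','t34'); s,_,_=snap('side','s34')
cv2.imwrite('pics/s34c.png',cv2.resize(s[200:350,200:310],None,fx=4,fy=4,interpolation=cv2.INTER_CUBIC))
jx=np.array([.904,-.428,0]);jy=np.array([.428,.904,0]);c=np.array([.4682,-.2218,.077])
for y in(.1,-.1): print(proj(K,C,c+jx*.028+jy*y+[0,0,.003]))
E
```

```text
clock: 58.95
position: [0.541, -0.0241, 0.2226]
ee_rot: [0.22, 0.975, 0.0, 0.001]
ft_force: [0.5, 0.9, -0.1]
grip_width: 0.002
clock: 59.45
position: [0.4697, -0.0808, 0.2231]
ee_rot: [0.221, 0.975, 0.001, -0.002]
ft_force: [-0.3, 0.9, -0.2]
grip_width: -0.0
clock: 59.95
position: [0.47, -0.0811, 0.2233]
ee_rot: [0.221, 0.975, -0.001, -0.002]
ft_force: [0.6, -0.2, -0.9]
grip_width: -0.003
t 59.95 pos [ 0.47   -0.0811  0.2233] yaw 154.44 tilt [-0.0047 -0.0003 -1.    ] F [ 0.6439 -0.1531 -0.9284] grip -0.003 q [-1.2109 -0.0611  1.2834  1.9218  0.0626  1.2425  1.1763]
[229.3745 275.1853]
[ 10.9543 275.6104]
```

View pics/w34.png

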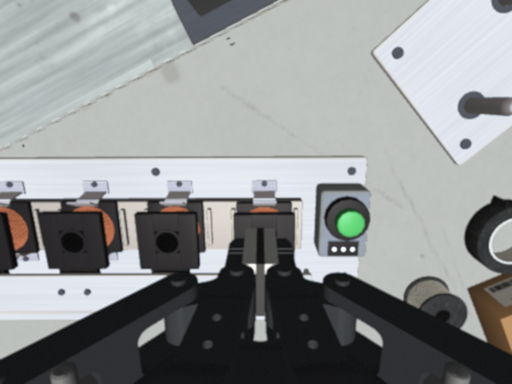

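View pics/s34c.png

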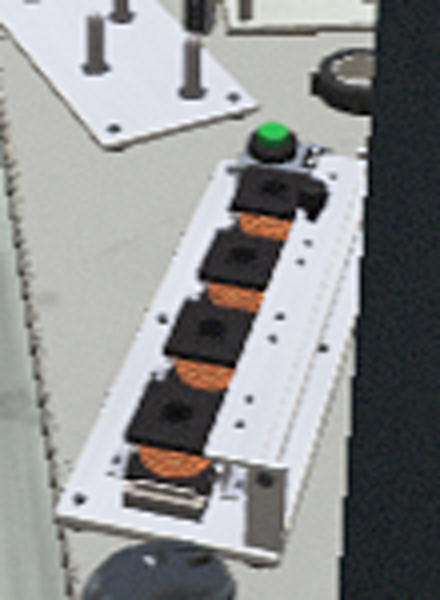

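```bash
python3 -c "
from workcell import manip
print(manip.hand_in())"
```

```text
the job is handed in; nothing more can be done
None
```

I handed the job in at about 60 s. I swung the rail open by its knob and pressed all four coils into the bays, terminals on the rail's side. Then I swung the rail down to its stop, pressed the green button to its stop and let go.

**Coils:** For each coil the resistance dropped as the clips passed, then it stopped solid at about 34–38 N. In the wrist pictures the brass tags lay 32–36 mm from the bays' centre line (35 mm expected). The front clips showed over the flanges. I did not see the far-side clips directly, so for those I relied on the force drop and the even heights.

**Rail:** Its edge was within about 1 pixel of where a closed rail should appear, both before and after the button press.

**What did not go smoothly:**
- The second coil jammed and tilted on the far clip at its first press, at 46 N. I raised it, moved it about 2.5 mm toward the robot, and it then snapped home.
- The button press peaked at 49 N through the closed fingertips, more than needed. The limit is 40 N for the arm or gripper body; this was the fingertips, so I expect it not to count.
- On the way to the last bay, joint 3 came within 0.01 rad of its range limit. I backed off and took another path.

The bystanders visible in the last pictures (tape, spool, carton) looked untouched; I did not check the oil bottle again at the end. I noticed no slackening of the grip and no coil knocked aside.

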